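# Change the crimp die under the screw press

### The arm

A 6-joint arm with a two-finger parallel gripper is mounted at the origin on a cart in front of the work surface, level with it; the furniture and walls round the work are solid. World frame = base frame: x ahead of the robot, y to its left, z up, the work surface at z = 0. Lengths are in m, angles in rad, forces in N, time in s.
With the tool pointing down it reaches from about 0.375 to 0.75 m from the base axis. Payload 9 kg.
Tool frame: the origin (TCP) lies between the finger pads; the fingertips stand 17 mm ahead of it and the grasp point (between the pads) lies 2 mm behind it; z points along the fingers, y is the line along which they close (so a half turn about z gives the same grasp; the last joint's range is limited). The gripper opens to 85 mm and grips with 20 to 120 N. Pads are 22 mm wide; open, the fingers measure 114 mm over their backs; the gripper's body (76 mm by 85 mm) begins 54 mm behind the grasp point. The pads swing forward as they close: fully open they stand 13 mm farther back than shut.
Start: joints at [-1.349, 0.104, 0.097, 1.564, 0, 1.353], TCP at [0.255, -0.543, 0.248] pointing down, gripper open.
Joint ranges: [-2.99, 2.99], [-0.84, 1.86], [-1.1, 1.16], [-1.84, 2.11], [-1.51, 1.56], [-3.14, 3.14]. Speed limits (rad/s): [2.22, 2.22, 2.57, 3.14, 3.14, 3.14].

### API

Orientations are given as [roll, pitch, yaw] about the fixed x, y, z axes, in that order (R = Rz(yaw) Ry(pitch) Rx(roll)).
In Python, from plant import env, imaging gives the robot as it stands.
- The arm moves only by the shell command python3 -m crank 'ROWS' [OPENING] [FORCE]. ROWS is JSON, a list of rows, each an object of numbers: "tx", "ty", "tz": the shift along the world's x, y, z in units of 50 mm (1.0 is 50 mm); "rx", "ry", "rz": the turn, a rotation vector about the world's x, y, z in units of 8 degrees (1.0 is 8 degrees). In form: [{"tx": .., "ty": .., "tz": .., "rx": .., "ry": .., "rz": ..}, ...]. A call has 1 to 5 rows; each row shifts and turns the commanded pose from where the row before left it; what a row does not reach is not made up. A row lasts 1/10 s, in which the tool goes at most 50 mm and 8.59 degrees, less where a joint would pass 70% of its speed; a pose out of reach is approached as far as the arm can. A call is refused whole if a number of a shift passes 1 or a number of a turn 1, either way. A call with a gripper value outside its range is refused whole. OPENING is the finger opening in mm, from 0 to 85.4, set as the call begins (- or left out, the last holds). The fingers move at their own pace and stop on an object; FORCE is the grip in N (left out, the last holds). Time passes only in rows, so rows that do not move let the fingers close. It gives the time, the measured TCP pose, the force, the opening and the grip force at its end, in the units of the state.
- env.observe(): the state, without advancing time (a new reading comes with each control period).
- imaging.snapshot(name): name is "scene" or "top" or "wrist"; returns (picture, depth): 384x512x3 uint8, blue, green, red; 384x512 float32, m along the optical axis (not along the pixel's ray), 0 where there is no reading.
- imaging.camera_params(name): a dict with "mtx" (3x3 intrinsics, pixels), "rvec" (rotation vector, rad) and "tvec" (3), from world to camera coordinates, as OpenCV has them; the wrist camera has in their place "mount" (4x4, takes a point from camera to tool coordinates, whose origin is the TCP and whose axes are the flange's). Camera axes: x right, y down, z forward; pixel columns grow to the right and rows downward; lengths in m; the calibration is good to about 2 mm. A picture is of the moment at which its call begins: read the wrist's pose just before it. camera_params takes no time and is no camera call.
- env.close_job(): hands the job in; it is judged then, once.
Trained networks look in the newest picture that a camera, given by its name, has taken for a name from the list of things; names that differ only in an ending like _2 or _b are one class to them, and where a whole thing is asked for, a point or a joint stands for the part that bears it (a point fixed in the world has none). Each returns a list of dicts, best first, with "score" (0 to 1); they miss things now and then, are a little off and sometimes report something else, mostly with a low value. They report only what shows in the picture. A call takes as long as a camera call.
- imaging.outline_of(camera, target): "region" (384x512 bool, what is visible of it) and "point" ([column, row] in pixels, amid what is visible of it).
The state is a dict: "time": time; "joint_positions": joint angles; "qvel": joint speeds; "joint_efforts": joint torques, N m; "position": TCP position; "orientation": TCP orientation; "force": force on the tool from outside, world axes, zero at the start; "wrist_torque": the same for the moment, N m; "opening": opening from 0.0 (shut) to 1.0 (fully open); "grip_force": force on a finger pad.
Only numpy, scipy, OpenCV 4.12 (cv2) and the standard library are available. Lean on these libraries where they do the work, as an engineer would, in place of code of your own. Each camera call takes 0.05 s, during which the arm holds its last target. There are 200 camera calls.

### The job

Change the die in the small two-post screw press: slide the old die out from under the ram and stand it on the black rubber mat, then slide the new die, the other one standing on this bench, in between the guide rails under the ram until it is home against the end stop, and swing the keeper fully shut across its front. Keep both dies upright and do not shove the other things on the bench about.

Things in the scene. Friction and masses are not known exactly. Their poses are not given: they have to be found in the camera images.
- press: small two-post screw press, fixed to the bench. Frame: x = the way a die slides in (away from the robot), y left, z up; origin on the bench top straight below the centre of a seated die. Grey base from x -90 to +46 mm, y -66 to +66 mm; its flat top is the bed on which dies slide, 20 mm above the bench. Steel end stop at x = +31 mm, 24 mm high
- seat (a point): where the centre of the underside of a seated die belongs: on the bed (20 mm above the bench), axes as the press; a die lies with its length along x here, either end first, its flange touching the end stop 31 mm beyond
- rail_mouth (a point): front end of the side rails, on the bed (press x = -20 mm), axes as the press. Rails run from here to x = +34, inner faces at y +-22.9 mm (0.9 mm play beside a die), 9.5 mm high; flared lead-ins 15 mm long before them. From x = +2 on, hold-down strips reach 3 mm in over the flange, 10.5 to 15.5 mm above the bed, so a die goes in and out only by sliding along x
- crosshead (a point): middle of the lower front edge of the press head (press x = -10 mm, 110 mm above the bed); head to x = +46, y +-68 mm, 40 mm high, screw and cross bar up to 215 mm. Below it the ram foot (x 0 to +36, y +-20 mm, 72 mm above the bed) and two posts 24 mm thick at x = +18, y = +-53 mm. To hold a seated die by the front of its block the tool must lean back 30 to 45 degrees
- keeper (a joint): steel bar that swings level about an upright pivot. 0 = shut: bar (12 mm wide, 17 to 27 mm above the bed) across the front of the die block, rear face at press x = -23.5 mm (1.5 mm to spare); can shut only when the die is home. Grows opening: clockwise from above, from pointing right, past pointing at the robot, to pointing left. Starts at 1.65 to 2.2 rad; about 1 N at the knob; stays put
- keeper_pivot (a point): the keeper's pivot axis at the left front of the press: at press x = -29.5, y = +52 mm, at the bar's mid height, 22 mm above the bed; axes as the press
- knob (a point): middle of the upright black cylindrical knob on the keeper's free end: 16 mm thick, 34 mm high (29 to 63 mm above the bed, this point at 48 mm), 62 mm from the pivot axis. With the keeper shut it is 15.5 mm nearer the robot (press -x) and 60 mm to the right (press -y) of the pivot
- old_die: the old die, at first in the press on its seat or up to 1 mm short of it: steel crimp die, flat flange 62 (y) x 44 (x) mm, 8 mm thick, with a block 44 (y) x 32 (x) mm centred on it, top 35 mm above the underside. Origin: centre of the underside, z up. 0.3 to 0.6 kg
- new_die: the new die, the same as the old one, at first standing alone on the bench left of the mat or right of the crimp press: steel crimp die, flat flange 62 (y) x 44 (x) mm, 8 mm thick, with a block 44 (y) x 32 (x) mm centred on it, top 35 mm above the underside. Origin: centre of the underside, z up. 0.3 to 0.6 kg
- crimp_press: the tall pneumatic crimp press of the bench, fixed, an obstacle between the screw press and the right of the bench: a box 144 mm deep, 194 mm wide, 375 mm high in its own frame (x away from the robot): x from -218 to -74 mm, y from -97 to +97 mm; origin behind it on the bench top
- wire_straightener: row of rollers on a bracket, fixed to the right side of the crimp press, an obstacle in front of the right of the bench: 66 x 194 mm seen from above (its own x, y, centred), from its origin's height up to 112 mm above it
- mat: black rubber mat lying on the bench left of the press, 94 x 94 mm, 4 mm thick, fixed; origin: centre of its underside
- reel: bystander: small black and white wire reel lying flat, 62 mm across, 24 mm high; loose, leave it alone; origin: centre of its underside
- oil: bystander: white oil bottle with a red spout, standing, 38 mm across, 120 mm high; loose, leave it alone; origin: centre of its underside
- marker: bystander: black and white marker pen lying, 119 mm long, 16 mm thick; loose, leave it alone; origin: centre of its underside

How it is judged:
On the way, in this order (a step that is already met when the one before it is completed fails the run):
1. the old die stands upright on the rubber mat (x of old_die in the frame of mat between -0.042 and 0.042 m and y of old_die in the frame of mat between -0.042 and 0.042 m and z of old_die in the frame of mat between 0.001 and 0.007 m and angle between old_die's own z axis and vertical below 0.08 rad), for 0.2 s.
2. the new die is between the rails under the ram, within 6 mm of home (x of new_die in the frame of seat between -0.006 and 0.004 m and y of new_die in the frame of seat between -0.004 and 0.004 m and z of new_die in the frame of seat between -0.003 and 0.003 m and angle between the y axis of new_die and the x axis of seat, either way round below 0.08 rad), for 0.2 s.
At the end, for the whole second after the job is handed in: The old die stands upright and still on the rubber mat (its centre within 42 mm of the mat's centre along each of the mat's sides); the new die sits on the press bed within 3 mm of home and 4 mm of the middle of the rails, in line within 0.08 rad; the keeper is shut to less than 0.08 rad (all of step 1 and x of new_die in the frame of seat between -0.003 and 0.004 m and y of new_die in the frame of seat between -0.004 and 0.004 m and z of new_die in the frame of seat between -0.003 and 0.003 m and angle between the y axis of new_die and the x axis of seat, either way round below 0.08 rad and value of joint keeper below 0.08 rad and linear speed of each of old_die, new_die below 0.01 m/s); the robot touches nothing.
It fails at once if a die is tipped over (more than 0.6 rad) (angle between any of old_die, new_die's own z axis and vertical above 0.6 rad).
It fails at once if a bystander is shoved more than 40 mm (distance of any of reel, oil, marker from where it was at the start of the episode above 0.04 m).
It also fails if it takes over 72 s, if anything falls off the work surface, if the arm or the gripper's body presses on something with over 40 N, if the wrist force passes 120 N, or if a joint passes its speed limit or range.

## Working session

There is one attempt and no reset: what is moved stays moved. The work goes in short steps, Python scripts to look and compute and a shell command to move; the robot and the scene stay as the last step left them, time stands still between calls to the robot, and variables do not carry over. Pictures are saved under pics/ and viewed, at most 10 in all, crops included, and the job is handed in when it is done.

```bash
ls; mkdir -p pics
cat > h.py <<'E'
import numpy as np, cv2
from plant import env, imaging
from scipy.spatial.transform import Rotation as R
def pose():
    s=env.observe(); return np.array(s['position']),R.from_euler('xyz',s['orientation'])
def cam(name):
    p=imaging.camera_params(name); K=np.array(p['mtx'])
    if 'mount' in p:
        t,r=pose(); T=np.eye(4);T[:3,:3]=r.as_matrix();T[:3,3]=t
        T=T@np.array(p['mount']); return K,T[:3,:3],T[:3,3]
    A=cv2.Rodrigues(np.array(p['rvec'],float))[0]; return K,A.T,-A.T@np.array(p['tvec'],float).ravel()
def snap(name,fn=None):
    c=cam(name); im,d=imaging.snapshot(name)
    if fn: cv2.imwrite('pics/'+fn,im)
    return im,d,c
def cloud(d,c):
    K,A,t=c; v,u=np.mgrid[:d.shape[0],:d.shape[1]]
    P=np.stack([(u-K[0,2])/K[0,0]*d,(v-K[1,2])/K[1,1]*d,d],-1)
    W=P@A.T+t; W[d<=0]=np.nan; return W
def proj(X,c):
    K,A,t=c; p=(np.atleast_2d(X)-t)@A@K.T; return p[:,:2]/p[:,2:]
E
python3 - <<'E'
from h import *
print(env.observe())
for n in('scene','top'):
    im,d,c=snap(n,n+'.png'); W=cloud(d,c); print(n,'cam at',c[2])
    for t in('press','old_die','new_die','mat','keeper','knob','crimp_press','wire_straightener','reel','oil','marker'):
        for r in imaging.outline_of(n,t)[:3]:
            m=r['region']; P=W[m]; P=P[~np.isnan(P[:,0])]
            print(t,round(r['score'],2),np.round(r['point']),m.sum(), np.round(np.nanmedian(P,0),3) if len(P) else '', np.round(np.percentile(P,[3,97],axis=0),3).tolist() if len(P) else '')
a=cv2.imread('pics/scene.png');b=cv2.imread('pics/top.png')
E
```

```text
pics
{'time': 0.0, 'joint_positions': array([-1.34864641e+00,  1.04673174e-01,  9.64950608e-02,  1.56391493e+00,
       -4.27393394e-06,  1.35309494e+00]), 'qvel': array([-0.00156967,  0.00043221,  0.0001188 ,  0.00145338, -0.00036313,
        0.00106448]), 'joint_efforts': array([-2.72862555e-03, -5.56930983e+01,  5.03648865e+01,  1.67164311e-02,
       -4.23926813e-04, -3.11065413e-07]), 'position': array([ 0.25542063, -0.54258006,  0.24755181]), 'orientation': array([-3.14032562e+00, -2.75900039e-04,  4.39851135e-01]), 'force': array([-0.22909757, -1.04979932,  0.05691575]), 'wrist_torque': array([ 0.00937484, -0.00976959, -0.04846715]), 'grip_force': 0.0, 'opening': 1.000972904354882}
scene cam at [-0.05165436  0.78905497  0.94314203]
press 0.89 [230. 209.] 3737 [0.532 0.114 0.078] [[0.446, 0.041, 0.008], [0.585, 0.186, 0.228]]
old_die 0.71 [232. 224.] 322 [0.522 0.109 0.046] [[0.504, 0.086, 0.024], [0.555, 0.125, 0.057]]
old_die 0.42 [162. 297.] 564 [0.533 0.386 0.023] [[0.51, 0.356, 0.0], [0.563, 0.41, 0.027]]
mat 0.71 [204. 268.] 1043 [0.522 0.252 0.004] [[0.479, 0.204, 0.0], 
[... 972 characters left out ...]
.202, -0.003], [0.57, 0.291, 0.011]]
mat 0.51 [232. 190.] 1832 [0.52  0.104 0.033] [[0.447, 0.033, 0.009], [0.581, 0.18, 0.231]]
keeper 0.6 [217. 200.] 82 [0.5   0.17  0.048] [[0.473, 0.151, 0.032], [0.524, 0.199, 0.078]]
knob 0.43 [235. 188.] 1794 [0.52  0.106 0.04 ] [[0.447, 0.036, 0.012], [0.578, 0.18, 0.231]]
wire_straightener 0.58 [214. 165.] 127 [0.605 0.183 0.071] [[0.594, 0.168, -0.002], [0.626, 0.202, 0.119]]
reel 0.85 [154. 188.] 277 [0.537 0.381 0.023] [[0.51, 0.353, 0.0], [0.565, 0.409, 0.03]]
oil 0.6 [213. 164.] 137 [0.605 0.184 0.07 ] [[0.594, 0.168, -0.002], [0.627, 0.206, 0.118]]
marker 0.65 [277. 224.] 147 [ 0.411 -0.036  0.013] [[0.393, -0.085, 0.002], [0.431, 0.014, 0.02]]
```

View pics/scene.png

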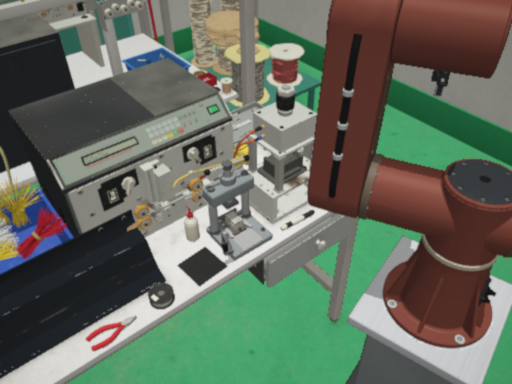

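View pics/top.png

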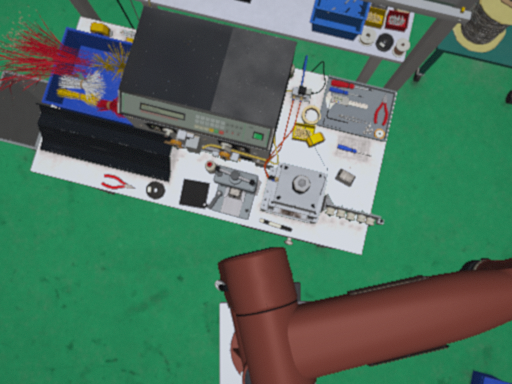

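Run:
```python
from h import *
print(np.round(imaging.camera_params('wrist')['mount'],3), imaging.camera_params('wrist')['mtx'])
im,d,c=snap('top'); W=cloud(d,c); np.set_printoptions(suppress=True)
def rect(m,n):
    p=W[m][:,:2].astype(np.float32)
    r=cv2.minAreaRect(p*1000); print(n,m.sum(),np.round(r[0]),np.round(r[1]),round(r[2],1))
X,Y,Z=W[...,0],W[...,1],W[...,2]
rect((X>.35)&(X<.75)&(Y<0.05)&(Y>-.27)&(Z>.15)&(Z<.39),'crimp')
rect((X>.35)&(X<.6)&(Y<-0.2)&(Y>-.5)&(Z>.06)&(Z<.2),'straight')
m=(X>.3)&(X<.6)&(Y<-0.18)&(Y>-.5)&(Z>.045)&(Z<.3); print(np.percentile(Z[m],[1,10,50,90,99]))
g=(X>.52)&(X<.62)&(Y<-.23)&(Y>-.34)&(Z>.027)&(Z<.045); rect(g,'newdie block'); print(np.median(W[g],0))
a=cv2.resize(im[130:260,130:400],None,fx=2.9,fy=2.9,interpolation=cv2.INTER_CUBIC)
cv2.imwrite('pics/topz.png',a)
```

```text
[[ 0.    -0.948 -0.317  0.082]
 [ 1.     0.     0.001 -0.001]
 [-0.001 -0.317  0.948 -0.125]
 [ 0.     0.     0.     1.   ]] [[313.14811792   0.         258.12467086]
 [  0.         313.14811792 190.51237887]
 [  0.           0.           1.        ]]
crimp 4391 [556. -69.] [440. 232.] 44.1
straight 593 [ 445. -259.] [218.  92.] 50.1
[0.09822817 0.12192735 0.14445156 0.16929405 0.22500932]
newdie block 108 [ 574. -284.] [44. 30.] 60.9
[ 0.57455894 -0.28262923  0.03492762]
```

View pics/topz.png

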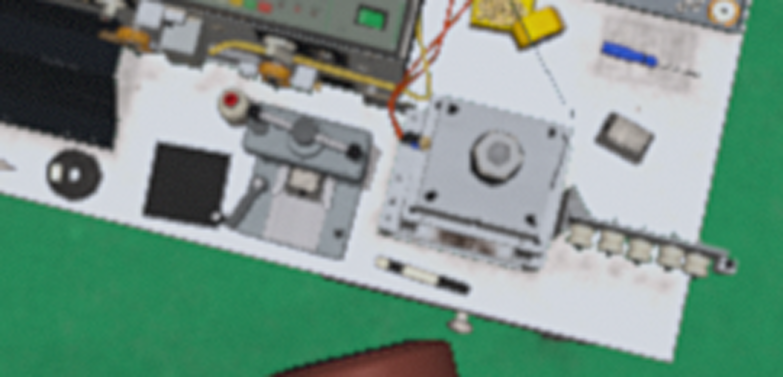

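```bash
python3 -m crank '[{"tx":0.74,"ty":0.5,"tz":0.1},{"tx":0.74,"ty":0.5,"tz":0.1},{"tx":0.74,"ty":0.5,"tz":0.1},{"tx":0.74,"ty":0.5,"tz":0.1}]' && python3 -m crank '[{"tx":0.74,"ty":0.5},{"tx":0.74,"ty":0.5},{"tx":0.74,"ty":0.5},{"tx":0.74,"ty":0.5},{}]'
python3 - <<'E'
from h import *
s=env.observe(); print(s['joint_positions'],s['orientation'],s['qvel'].max())
im,d,c=snap('wrist','w1.png'); W=cloud(d,c); X,Y,Z=W[...,0],W[...,1],W[...,2]; np.save('w1.npy',W)
for t in('new_die','wire_straightener','crimp_press'):
    for r in imaging.outline_of('wrist',t)[:2]:
        m=r['region']; P=W[m]; print(t,r['score'],r['point'],m.sum(),np.round(np.nanpercentile(P,[2,50,98],axis=0),3).tolist())
        if t=='new_die':
            for lo,hi in((.03,.045),(.004,.013)):
                q=m&(Z>lo)&(Z<hi); rr=cv2.minAreaRect((W[q][:,:2]*1000).astype(np.float32)); print(q.sum(),rr,np.median(Z[q]))
E
```

```text
[-1.34867511e+00  1.04070124e-01  9.72822855e-02  1.56390180e+00
 -1.55586668e-05  1.35305817e+00] [3.14149185e+00 3.82376973e-05 4.39859373e-01] 0.0006463578647038938invalid input
```

View pics/w1.png

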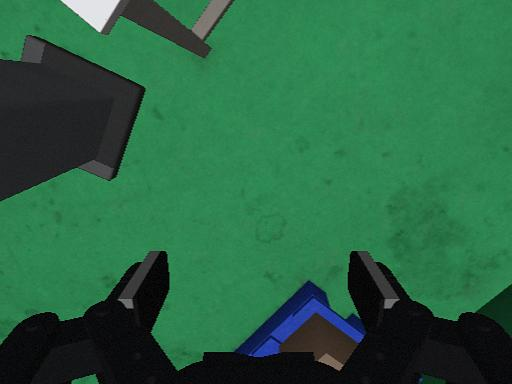

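The picture shows only floor: the move was refused, so the rows probably need all six keys.

```bash
python3 -m crank '[{"tx":0.74,"ty":0.5,"tz":0.1,"rx":0,"ry":0,"rz":0},{"tx":0.74,"ty":0.5,"tz":0.1,"rx":0,"ry":0,"rz":0},{"tx":0.74,"ty":0.5,"tz":0.1,"rx":0,"ry":0,"rz":0},{"tx":0.74,"ty":0.5,"tz":0.1,"rx":0,"ry":0,"rz":0}]' && python3 -m crank '[{"tx":0.74,"ty":0.5,"tz":0,"rx":0,"ry":0,"rz":0},{"tx":0.74,"ty":0.5,"tz":0,"rx":0,"ry":0,"rz":0},{"tx":0.74,"ty":0.5,"tz":0,"rx":0,"ry":0,"rz":0},{"tx":0.74,"ty":0.5,"tz":0,"rx":0,"ry":0,"rz":0},{"tx":0,"ty":0,"tz":0,"rx":0,"ry":0,"rz":0}]'
cat > l1.py <<'E'
from h import *
s=env.observe(); print(s['joint_positions'],s['position'],s['orientation'],abs(s['qvel']).max())
im,d,c=snap('wrist','w1.png'); W=cloud(d,c); X,Y,Z=W[...,0],W[...,1],W[...,2]; np.save('w1.npy',W)
for t in('new_die','wire_straightener','crimp_press'):
    for r in imaging.outline_of('wrist',t)[:2]:
        m=r['region']; P=W[m]; print(t,r['score'],r['point'],m.sum(),np.round(np.nanpercentile(P,[2,50,98],axis=0),3).tolist())
        if t=='new_die':
            for lo,hi in((.03,.045),(.004,.013)):
                q=m&(Z>lo)&(Z<hi); rr=cv2.minAreaRect((W[q][:,:2]*1000).astype(np.float32)); print(q.sum(),rr,np.median(Z[q]))
E
python3 l1.py
```

```text
time: 1.85
position: [0.4047, -0.4419, 0.2686]
orientation: [3.141, -0.0, 0.439]
force: [0.4, -0.3, -0.1]
opening: 1.0
grip_force: 0.0
time: 2.35
position: [0.5549, -0.3392, 0.2678]
orientation: [-3.141, -0.001, 0.445]
force: [0.1, -1.7, -0.0]
opening: 1.001
grip_force: 0.0
[-7.49869142e-01  2.69361446e-01  3.16784206e-01  1.61854241e+00
  1.29050716e-03  1.94691000e+00] [ 0.55494138 -0.33923802  0.26779018] [-3.14081792e+00 -1.08154049e-03  4.44812887e-01] 0.07370425318982002
new_die 0.91 [225.4, 116.0] 1896 [[0.55, -0.315, 0.006], [0.579, -0.285, 0.034], [0.603, -0.253, 0.036]]
987 ((575.522705078125, -284.33367919921875), (44.065696716308594, 28.2840576171875), 59.767051696777344) 0.034938622573524925
708 ((575.6588745117188, -284.4010009765625), (61.86494064331055, 44.008544921875), 59.72581100463867) 0.007861049269029446
```

New die found: centre (0.576, -0.284), block top at 35 mm, flange 62×44 mm, both matching the given sizes. Next, over the crimp press to view the screw press, with the tool turned half round.

```bash
python3 -m crank '[{"tx":0,"ty":0,"tz":1,"rx":0,"ry":0,"rz":1},{"tx":0,"ty":0,"tz":1,"rx":0,"ry":0,"rz":1},{"tx":0,"ty":0,"tz":1,"rx":0,"ry":0,"rz":1},{"tx":0,"ty":0,"tz":1,"rx":0,"ry":0,"rz":1}]' && python3 -m crank '[{"tx":-0.25,"ty":0.9,"tz":0,"rx":0,"ry":0,"rz":1},{"tx":-0.25,"ty":0.9,"tz":0,"rx":0,"ry":0,"rz":1},{"tx":-0.25,"ty":0.9,"tz":0,"rx":0,"ry":0,"rz":1},{"tx":-0.25,"ty":0.9,"tz":0,"rx":0,"ry":0,"rz":1},{"tx":-0.25,"ty":0.9,"tz":0,"rx":0,"ry":0,"rz":1}]' && python3 -m crank '[{"tx":-0.25,"ty":0.9,"tz":0,"rx":0,"ry":0,"rz":1},{"tx":-0.25,"ty":0.9,"tz":0,"rx":0,"ry":0,"rz":1},{"tx":-0.25,"ty":0.9,"tz":0,"rx":0,"ry":0,"rz":1},{"tx":-0.25,"ty":0.9,"tz":0,"rx":0,"ry":0,"rz":1},{"tx":-0.25,"ty":0.9,"tz":0,"rx":0,"ry":0,"rz":1}]' && python3 -m crank '[{"tx":0,"ty":0.2,"tz":-0.9,"rx":0,"ry":0,"rz":0.9},{"tx":0,"ty":0,"tz":-0.9,"rx":0,"ry":0,"rz":0.9},{"tx":0,"ty":0,"tz":-0.9,"rx":0,"ry":0,"rz":0.9},{"tx":0,"ty":0,"tz":-0.9,"rx":0,"ry":0,"rz":0.9},{"tx":0,"ty":0,"tz":0,"rx":0,"ry":0,"rz":0}]'
cat > l2.py <<'E'
from h import *
import sys
s=env.observe(); print(s['joint_positions'].round(3),s['position'],s['orientation'],abs(s['qvel']).max())
im,d,c=snap('wrist',sys.argv[1]+'.png'); W=cloud(d,c); np.save(sys.argv[1]+'.npy',W)
for t in('press','old_die','mat','keeper','knob'):
    for r in imaging.outline_of('wrist',t)[:2]:
        m=r['region']; P=W[m]; print(t,round(r['score'],2),np.round(r['point']),m.sum(),np.round(np.nanpercentile(P,[2,50,98],axis=0),3).tolist())
        np.save(sys.argv[1]+'_'+t+'.npy',m) if r['score']>.4 else 0
E
python3 l2.py w2
```

```text
time: 2.95
position: [0.5513, -0.3449, 0.4516]
orientation: [3.138, 0.001, 0.939]
force: [0.6, -1.4, 0.5]
opening: 1.0
grip_force: 0.0
time: 3.45
position: [0.49, -0.122, 0.4479]
orientation: [3.141, 0.0, 1.627]
force: [0.8, 0.9, 1.8]
opening: 1.005
grip_force: 0.0
time: 3.95
position: [0.4279, 0.103, 0.4481]
orientation: [3.141, 0.001, 2.325]
force: [0.9, 0.1, -0.2]
opening: 1.003
grip_force: 0.0
time: 4.45
position: [0.4255, 0.1118, 0.2611]
orientation: [-3.139, -0.01, 2.825]
force: [-0.9, 0.3, 0.4]
opening: 0.999
grip_force: 0.0
[-0.042 -0.371 -0.316  1.636 -0.     0.274] [0.42545115 0.11175357 0.26105284] [-3.13866982 -0.01027886  2.82491602] 0.1933134854109709
press 0.67 [281. 284.] 20483 [[0.446, 0.04, 0.018], [0.527, 0.107, 0.103], [0.575, 0.185, 0.191]]
old_die 0.57 [277. 242.] 1641 [[0.502, 0.079, 0.023], [0.523, 0.102, 0.049], [0.557, 0.125, 0.056]]
mat 0.67 [383. 197.] 4678 [[0.479, 0.2, 0.002], [0.525, 0.251, 0.004], [0.572, 0.295, 0.006]]
keeper 0.58 [331. 199.] 1071 [[0.469, 0.151, 0.039], [0.488, 0.18, 0.047], [0.526, 0.208, 0.082]]
knob 0.67 [332. 199.] 1048 [[0.469, 0.151, 0.039], [0.488, 0.18, 0.047], [0.525, 0.208, 0.082]]
```

View pics/w2.png

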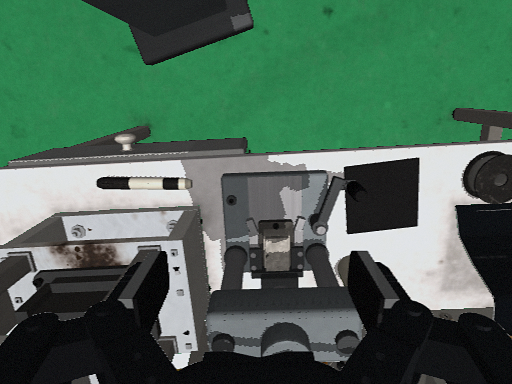

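```bash
python3 l2.py w3
cat > fit.py <<'E'
import numpy as np, cv2, sys
W=np.load(sys.argv[1]+'.npy'); X,Y,Z=W[...,0],W[...,1],W[...,2]
b=(abs(Z-.02)<.004)&(X>.4)&(X<.62)&(Y>.0)&(Y<.22)
print('bed z',np.median(Z[b]),b.sum())
P=W[b][:,:2]
best=None
from scipy.optimize import minimize
# yaw by front/side edges: sweep angle, percentile widths
res=[]
for a in np.radians(np.arange(-25,5,.25)):
    u=P@[np.cos(a),np.sin(a)]; v=P@[-np.sin(a),np.cos(a)]
    hu=np.percentile(u,.5); w=np.percentile(v,99.7)-np.percentile(v,.3)
    # sharpness of front edge: count within 2mm of the min
    vv=v[u<hu+.05]; wv=np.percentile(vv,99.5)-np.percentile(vv,.5)
    res.append((wv,np.degrees(a),hu,np.percentile(vv,.5),np.percentile(vv,99.5)))
for r in sorted(res)[:4]: print(np.round(r,4))
wv,a,hu,v0,v1=sorted(res)[0]; a=np.radians(a)
# front edge line fit
n=np.array([np.cos(a),np.sin(a)]);t=np.array([-n[1],n[0]])
u=P@n;v=P@t-(v0+v1)/2
e=[(k,u[(abs(v-k)<.002)].min()) for k in np.arange(-.05,.051,.005) if (abs(v-k)<.002).sum()>5]
e=np.array(e); pf=np.polyfit(e[:,0],e[:,1],1); print('front slope deg',np.degrees(np.arctan(pf[0])),'resid',np.std(e[:,1]-np.polyval(pf,e[:,0])))
c=n*(np.median(e[:,1])+.09)+t*(v0+v1)/2; print('press origin',c,'yaw',a,np.degrees(a),'width',v1-v0)
m=(abs(Z-.055)<.004)&(abs((W[...,:2]-c)@n)<.03)&(abs((W[...,:2]-c)@t)<.03)
q=(W[m][:,:2]-c)@np.stack([n,t],1); print('die top in press',np.percentile(q,[1,99],axis=0),m.sum(),np.median(Z[m]))
k=(Z>.075)&(Z<.09); q=(W[...,:2]-c)@np.stack([n,t],-1); k&=(q[...,0]<-.03)&(abs(q[...,1])<.14)
print('knob press',np.nanmedian(q[k],0),np.percentile(q[k],[2,98],axis=0),k.sum(),Z[k].max()); kc=np.median(q[k],0)-[-.0295,.052]; print('r',np.hypot(*kc),'angle',np.degrees(np.arctan2(kc[1],kc[0])))
mm=np.load(sys.argv[1]+'_mat.npy')&(abs(Z-.004)<.003); print('mat',cv2.minAreaRect((W[mm][:,:2]*1000).astype(np.float32)))
cr=(Z>.1)&(Y<0.03)&(Y>-.2)&(X>.35)&(X<.6); print('crimp',np.percentile(W[cr],[1,99],axis=0))
mk=(Z>.01)&(Z<.03)&(Y<0.04)&(Y>-.12)&(X>.35)&(X<.45); print('marker',np.percentile(W[mk],[1,99],axis=0))
E
python3 fit.py w3
```

```text
[-0.041 -0.371 -0.298  1.639  0.     0.278] [0.43038047 0.11217703 0.2710518 ] [3.14019553 0.00462958 2.82256446] 0.013901314550495926
old_die 0.61 [273. 233.] 1603 [[0.502, 0.079, 0.022], [0.523, 0.102, 0.049], [0.559, 0.125, 0.056]]
old_die 0.38 [326. 190.] 977 [[0.469, 0.151, 0.04], [0.488, 0.179, 0.047], [0.526, 0.208, 0.081]]
mat 0.69 [377. 188.] 4592 [[0.478, 0.201, 0.002], [0.525, 0.25, 0.004], [0.572, 0.295, 0.006]]
keeper 0.8 [325. 187.] 986 [[0.469, 0.151, 0.04], [0.487, 0.18, 0.047], [0.526, 0.209, 0.081]]
knob 0.58 [329. 189.] 999 [[0.469, 0.151, 0.04], [0.488, 0.18, 0.047], [0.526, 0.209, 0.081]]
bed z 0.020057870457796223 5750
[  0.1275 -25.       0.3476   0.2407   0.3682]
[  0.1275 -24.75     0.3491   0.2392   0.3666]
[  0.1275 -24.5      0.3507   0.2376   0.3651]
[  0.1275 -24.25     0.3522   0.236    0.3635]
front slope deg -9.064231126688062 resid 0.0003371365547681601
press origin [0.53050498 0.08858011] yaw -0.4363323129985824 -25.0 width 0.12748919789315885
die top in press [[-0.02361875 -0.02712335]
 [ 0.02134918  0.02740582]] 778 0.05518537353448402
knob press [-0.09403394  0.07825581] [[-0.10181752 -0.09987793]
 [-0.03016504  0.08984207]] 130 0.08938449631874862
r 0.06967062995018151 angle 157.86091570402988
mat ((526.137939453125, 247.61634826660156), (94.1174545288086, 95.33995819091797), 79.41481018066406)
crimp [[ 0.42040768 -0.18922394  0.10124015]
 [ 0.59817917  0.01330148  0.23623814]]
marker [[ 0.39057371 -0.11882563  0.01034435]
 [ 0.44959076  0.01894968  0.01815945]]
```

```bash
python3 - <<'E'
s=open('fit.py').read()
i=s.index('best=None'); j=s.index("c=n*(np.median")
s=s[:i]+'''a=np.radians(-14)
for _ in range(6):
    n=np.array([np.cos(a),np.sin(a)]);t=np.array([-n[1],n[0]]); u=P@n;v=P@t
    f=u<np.percentile(u,1)+.06; v0,v1=np.percentile(v[f],[.3,99.7]); v=v-(v0+v1)/2
    e=np.array([(k,np.percentile(u[abs(v-k)<.0015],1)) for k in np.arange(-.055,.056,.0025)])
    pf=np.polyfit(e[:,0],e[:,1],1); 
    g=np.array([(k,v[abs(u-k)<.002].min(),v[abs(u-k)<.002].max()) for k in e[:,1].mean()+np.arange(.008,.055,.004)])
    s1,s2=np.polyfit(g[:,0],g[:,1],1)[0],np.polyfit(g[:,0],g[:,2],1)[0]
    a-=np.arctan(pf[0])
print('front slope',pf[0],'sides',s1,s2,'res',np.std(e[:,1]-np.polyval(pf,e[:,0])))
'''+s[j:]
open('fit.py','w').write(s)
E
python3 fit.py w3;python3 fit.py w2
```

```text
bed z 0.020057870457796223 5750
bed z 0.020061209642703 5908Traceback (most recent call last):
  File "fit.py", line 10, in <module>
    e=np.array([(k,np.percentile(u[abs(v-k)<.0015],1)) for k in np.arange(-.055,.056,.0025)])
                   ~~~~~~~~~~~~~^^^^^^^^^^^^^^^^^^^^^
    return _quantile_unchecked(
        a, q, axis, out, overwrite_input, method, keepdims, weights)
    return _ureduce(a,
                    func=_quantile_ureduce_func,
    ...<5 lines>...
                    overwrite_input=overwrite_input,
                    method=method)
    r = func(a, **kwargs)
    result = _quantile(arr,
                       quantiles=q,
    ...<2 lines>...
                       out=out,
                       weights=wgt)
    slices_having_nans = np.isnan(arr[-1, ...])
                                  ~~~^^^^^^^^^
IndexError: index -1 is out of bounds for axis 0 with size 0
Traceback (most recent call last):
  File "fit.py", line 10, in <module>
    e=np.array([(k,np.percentile(u[abs(v-k)<.0015],1)) for k in np.arange(-.055,.056,.0025)])
                   ~~~~~~~~~~~~~^^^^^^^^^^^^^^^^^^^^^
IndexError: index -1 is out of bounds for axis 0 with size 0
```

```bash
python3 - <<'E'
s=open('fit.py').read()
i=s.index('a=np.radians(-14)'); j=s.index("m=(abs(Z-.055)")
s=s[:i]+'''from scipy.optimize import minimize
G=W[(abs(Z)<.006)&(X>.38)&(X<.6)&(Y>.0)&(Y<.22)][:,:2]
sg=lambda x:1/(1+np.exp(-np.clip(x/.0008,-50,50)))
def fr(p,Q):
    n=np.array([np.cos(p[2]),np.sin(p[2])]); return (Q-p[:2])@n,(Q-p[:2])@np.array([-n[1],n[0]])
def ins(p,Q):
    u,v=fr(p,Q); k=(u>-.12)&(u<-.02)&(abs(v)<.085); u,v=u[k],v[k]
    return sg(u+.09)*sg(.066-v)*sg(v+.066), len(u)
def cost(p):
    i1,n1=ins(p,P); i2,_=ins(p,G); return (i2.sum()-i1.sum()+ (n1-i1.sum()))/1000
best=min((minimize(cost,[.53,.105,np.radians(q)],method='Nelder-Mead',options=dict(initial_simplex=np.array([.53,.105,np.radians(q)])+np.array([[0,0,0],[.01,0,0],[0,.01,0],[0,0,.05]]),xatol=1e-6,fatol=1e-6,maxiter=800)) for q in(-18,-15,-12,-9)),key=lambda r:r.fun)
c=best.x[:2];a=best.x[2];n=np.array([np.cos(a),np.sin(a)]);t=np.array([-n[1],n[0]])
print('press',c,'yaw',a,np.degrees(a),best.fun)
'''+s[j:]
open('fit.py','w').write(s)
E
python3 fit.py w3;python3 fit.py w2
```

```text
bed z 0.020057870457796223 5750
press [0.53499187 0.0995928 ] yaw -0.27539417587870496 -15.778923980333294 -4.3875121255718925
die top in press [[-0.02240924 -0.01346139]
 [ 0.02097936  0.014128  ]] 766 0.05518588372924865
knob press [-0.04715912 -0.09807692] [[-0.08828783 -0.11419679]
 [-0.03149865  0.09191409]] 225 0.08964653015113588
r 0.1511122995910311 angle -96.71097185182664
mat ((526.137939453125, 247.61634826660156), (94.1174545288086, 95.33995819091797), 79.41481018066406)
crimp [[ 0.42040768 -0.18922394  0.10124015]
 [ 0.59817917  0.01330148  0.23623814]]
marker [[ 0.39057371 -0.11882563  0.01034435]
 [ 0.44959076  0.01894968  0.01815945]]
bed z 0.020061209642703 5908
press [0.5350687  0.09936572] yaw -0.2786013957403508 -15.962684142376133 -4.537682295131413
die top in press [[-0.02269165 -0.01336176]
 [ 0.02110081  0.01343134]] 779 0.05518030617596287
knob press [-0.04688694 -0.09788229] [[-0.08862227 -0.11360228]
 [-0.03150625  0.09242221]] 240 0.08991744878118135
r 0.15088739943835056 angle -96.61696311371261
mat ((525.4036865234375, 247.93072509765625), (94.35234832763672, 94.18120574951172), 79.13435363769531)
crimp [[ 0.4204031  -0.1899001   0.10104473]
 [ 0.59681733  0.01209471  0.23023792]]
marker [[ 0.39055723 -0.11858453  0.01031724]
 [ 0.44960989  0.01885102  0.01805847]]
```

Fits agree: press origin (0.535, 0.0995), yaw −15.9°, bed at 20 mm, and the die top is centred, matching a seated die. The mat is at (0.526, 0.248). Now leaning the tool back 40° and approaching.

```bash
python3 -m crank '[{"tx":0.13,"ty":0.03,"tz":-0.4,"rx":0,"ry":0,"rz":0.3},{"tx":0.13,"ty":0.03,"tz":-0.4,"rx":-0.27,"ry":-0.96,"rz":0},{"tx":0.13,"ty":0.03,"tz":-0.4,"rx":-0.27,"ry":-0.96,"rz":0},{"tx":0.13,"ty":0.03,"tz":-0.4,"rx":-0.27,"ry":-0.96,"rz":0}]' 50 60 && python3 -m crank '[{"tx":0.13,"ty":0.03,"tz":-0.4,"rx":-0.27,"ry":-0.96,"rz":0},{"tx":0,"ty":0,"tz":-0.4,"rx":-0.27,"ry":-0.96,"rz":0},{"tx":0,"ty":0,"tz":-0.4,"rx":0,"ry":0,"rz":0},{"tx":0,"ty":0,"tz":-0.4,"rx":0,"ry":0,"rz":0},{"tx":0,"ty":0,"tz":0,"rx":0,"ry":0,"rz":0}]'
cat > st.py <<'E'
from h import *
import sys
c=np.array([.535,.0995]);a=-.277;n=np.array([np.cos(a),np.sin(a)]);t=np.array([-n[1],n[0]])
p,r=pose(); M=r.as_matrix(); B=np.array([[*n,0],[*t,0],[0,0,1]])
s=env.observe(); print('press frame',np.round(B@(p-[*c,0])*1000,1),'z',(B@M[:,2]).round(3),'y',(B@M[:,1]).round(3),'lean',np.degrees(np.arcsin(B[0]@M[:,2])).round(1),'j',s['joint_positions'].round(2),'v',abs(s['qvel']).max().round(3),'F',s['force'].round(1),'op',round(s['opening']*85.4,1),s['grip_force'].round(1),'T',s['time'],'world',p.round(4))
E
python3 st.py
```

```text
time: 5.45
position: [0.4545, 0.1183, 0.1895]
orientation: [3.142, 0.406, 2.866]
force: [-1.8, 0.8, 0.9]
opening: 0.586
grip_force: 0.0
time: 5.95
position: [0.5012, 0.1473, 0.106]
orientation: [-3.103, 0.638, 2.869]
force: [-0.1, 0.2, 0.7]
opening: 0.584
grip_force: 0.0Traceback (most recent call last):
  File "st.py", line 5, in <module>
    s=env.observe(); print('press frame',np.round(B@(p-[*c,0])*1000,1),'z',(B@M[:,2]).round(3),'y',(B@M[:,1]).round(3),'lean',np.degrees(np.arcsin(B[0]@M[:,2])).round(1),'j',s['joint_positions'].round(2),'v',abs(s['qvel']).max().round(3),'F',s['force'].round(1),'op',round(s['opening']*85.4,1),s['grip_force'].round(1),'T',s['time'],'world',p.round(4))
                                                                                                                                                                                                                                                                                                      ^^^^^^^^^^^^^^^^^^^^^
AttributeError: 'float' object has no attribute 'round'
```

```bash
sed -i "s/s\['grip_force'\].round(1)/round(s['grip_force'],1)/" st.py; python3 st.py
```

```text
press frame [-45.6  36.7 106. ] z [ 0.595 -0.036 -0.803] y [ 0.019  0.999 -0.031] lean 36.5 j [ 0.21 -0.82 -1.04  0.79 -0.31  0.4 ] v 0.065 F [-0.1  0.2  0.7] op 49.9 0.0 T 5.95 world [0.5012 0.1473 0.106 ]
```

```bash
cat > fk.py <<'E'
import numpy as np
from scipy.optimize import least_squares
from scipy.spatial.transform import Rotation as R
def fk(q,p,sg=1):
    L2,L3,d1,lat,Lt,d5,a1=p; j1,j2,j3,j4,j5,j6=q; f=j2-j3; ph=f+j4
    r=a1+L2*np.sin(j2)+L3*np.cos(f); z=d1+L2*np.cos(j2)-L3*np.sin(f)
    u=np.array([np.cos(ph),0,-np.sin(ph)]); e=np.array([np.sin(ph),0,np.cos(ph)]); y=np.array([0,1,0])
    tz=u*np.cos(j5)+sg*y*np.sin(j5)
    P=np.array([r,lat,z])+d5*e+Lt*tz
    c,s=np.cos(j1),np.sin(j1); A=np.array([[c,-s,0],[s,c,0],[0,0,1]])
    return A@P,A@tz
D=[([-1.3487,.1047,.0965,1.5639,0,1.353],[.2554,-.5426,.2476],[0,0,-1]),
([-.74987,.26936,.31678,1.61854,.0013,1.947],[.55494,-.33924,.26779],[0,0,-1]),
([-.041,-.371,-.298,1.639,0,.278],[.43038,.11218,.27105],[0,0,-1])]
if __name__=='__main__':
    from h import *
    t,r=pose(); q=env.observe()['joint_positions']; D.append((q,t,r.as_matrix()[:,2]))
    np.save('d4.npy',np.r_[q,t,r.as_matrix()[:,2]])
    for sg in(1,-1):
        f=lambda p:np.concatenate([np.r_[fk(q,p,sg)[0]-x,(fk(q,p,sg)[1]-z)*.1] for q,x,z in D]+[[.001*p[6]]])
        o=least_squares(f,[.35,.35,.3,.13,.2,.0,.0]); print(sg,o.x.round(4),np.abs(o.fun).max(),o.fun.round(4)[-7:])
E
python3 fk.py
```

```text
1 [ 0.3076  0.329   0.3024  0.1344  0.348  -0.1091  0.3315] 0.015637655976723258 [-0.0049 -0.0156 -0.0022 -0.      0.     -0.      0.0003]
-1 [ 0.194  -0.4396  0.0815  0.1087 -0.014  -0.4145  1.4142] 0.06454354769747633 [-0.0475  0.0547 -0.0099 -0.0127  0.0605 -0.      0.0014]
```

```bash
cat > go.py <<'E'
# usage: go.py x y z(mm, press frame, z above bench) lean_deg [yaw offset deg] -> totals in row units
from h import *
import sys
c=np.array([.535,.0995]);a=-.277;n=np.array([np.cos(a),np.sin(a),0]);t=np.array([-n[1],n[0],0])
def want(lean,dy=0,flip=False):
    l=np.radians(lean); h=a+np.radians(dy); N=np.array([np.cos(h),np.sin(h),0]); T=np.array([-N[1],N[0],0]); Zt=N*np.sin(l)-np.array([0,0,np.cos(l)]); Yt=T
    if flip: Yt=-T
    return R.from_matrix(np.stack([np.cross(Yt,Zt),Yt,Zt],1))
if __name__=='__main__':
    v=[float(q) for q in sys.argv[1:]]
    X=np.r_[c,0]+n*v[0]/1e3+t*v[1]/1e3+[0,0,v[2]/1e3]
    p,r=pose(); print('t',((X-p)/.05).round(2),'r',(min((want(v[3],v[4] if len(v)>4 else 0,f)*r.inv() for f in(0,1)),key=lambda q:q.magnitude()).as_rotvec(degrees=True)/8).round(2))
E
python3 go.py -45 0 85 33; python3 go.py -16 0 53 33
```

```text
t [-0.19 -0.71 -0.42] r [0.34 0.36 0.13]
t [ 0.37 -0.87 -1.06] r [0.34 0.36 0.13]
```

```bash
python3 -m crank '[{"tx":-0.1,"ty":-0.36,"tz":-0.21,"rx":0.17,"ry":0.18,"rz":0.07},{"tx":-0.09,"ty":-0.35,"tz":-0.21,"rx":0.17,"ry":0.18,"rz":0.06},{"tx":0,"ty":0,"tz":0,"rx":0,"ry":0,"rz":0},{"tx":0,"ty":0,"tz":0,"rx":0,"ry":0,"rz":0}]'; python3 st.py;  python3 go.py -16 0 53 33
```

```text
time: 6.35
position: [0.5044, 0.1168, 0.0889]
orientation: [-3.137, 0.575, 2.86]
force: [-0.3, 1.2, 0.5]
opening: 0.584
grip_force: 0.0
press frame [-34.2   8.3  88.9] z [ 0.544 -0.007 -0.839] y [ 0.007  1.    -0.003] lean 33.0 j [ 0.09 -0.84 -1.06  0.81 -0.2   0.31] v 0.024 F [-0.3  1.2  0.5] op 49.9 0.0 T 6.35 world [0.5044 0.1168 0.0889]
t [ 0.3  -0.26 -0.72] r [ 0.02 -0.01  0.05]
```

```bash
python3 -m crank '[{"tx":0.05,"ty":-0.19,"tz":-0.5,"rx":0.02,"ry":-0.01,"rz":0.05},{"tx":0.2,"ty":-0.06,"tz":-0.2,"rx":0,"ry":0,"rz":0},{"tx":0.05,"ty":-0.01,"tz":0,"rx":0,"ry":0,"rz":0},{"tx":0,"ty":0,"tz":0,"rx":0,"ry":0,"rz":0},{"tx":0,"ty":0,"tz":0,"rx":0,"ry":0,"rz":0}]'; python3 st.py;  python3 go.py -16 0 53 33
python3 - <<'E'
from h import *
im,d,c=snap('wrist','w4.png'); W=cloud(d,c); np.save('w4.npy',W)
E
```

```text
time: 6.85
position: [0.5207, 0.1056, 0.0545]
orientation: [-3.14, 0.574, 2.867]
force: [0.1, 0.4, 0.4]
opening: 0.59
grip_force: 0.0
press frame [-15.5   1.9  54.5] z [ 0.543 -0.    -0.84 ] y [-0.002  1.    -0.001] lean 32.9 j [ 0.05 -0.76 -1.07  0.71 -0.17  0.27] v 0.008 F [0.1 0.4 0.4] op 50.4 0.0 T 6.85 world [0.5207 0.1056 0.0545]
t [-0.02 -0.03 -0.03] r [ 0.   -0.02 -0.01]
```

View pics/w4.png

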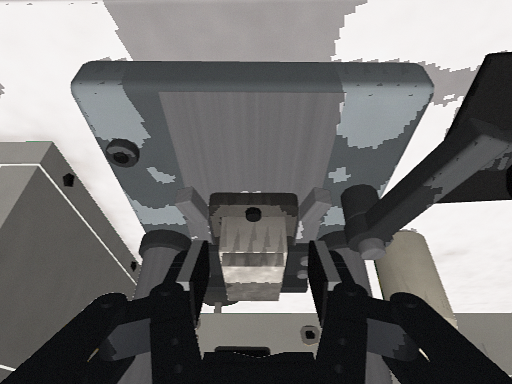

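The fingers straddle the block (columns 208–305) evenly. Closing.

```bash
python3 -m crank '[{"tx":0,"ty":-0.03,"tz":0,"rx":0,"ry":0,"rz":0},{"tx":0,"ty":0,"tz":0,"rx":0,"ry":0,"rz":0},{"tx":0,"ty":0,"tz":0,"rx":0,"ry":0,"rz":0},{"tx":0,"ty":0,"tz":0,"rx":0,"ry":0,"rz":0}]' 25 60; python3 st.py; python3 go.py -36 0 54.5 33
```

```text
time: 7.3
position: [0.5206, 0.1036, 0.0541]
orientation: [-3.14, 0.574, 2.867]
force: [-6.3, 0.9, 7.7]
opening: 0.361
grip_force: 62.1
press frame [-15.    0.   54.1] z [ 0.543 -0.001 -0.84 ] y [-0.001  1.    -0.002] lean 32.9 j [ 0.04 -0.76 -1.08  0.71 -0.17  0.27] v 0.003 F [-6.3  0.9  7.7] op 30.8 62.1 T 7.3 world [0.5206 0.1036 0.0541]
t [-0.4   0.12  0.01] r [ 0.01 -0.02 -0.01]
```

```bash
python3 -m crank '[{"tx":-0.1,"ty":0.028,"tz":0,"rx":0,"ry":0,"rz":0},{"tx":-0.1,"ty":0.028,"tz":0,"rx":0,"ry":0,"rz":0},{"tx":-0.1,"ty":0.028,"tz":0,"rx":0,"ry":0,"rz":0},{"tx":-0.1,"ty":0.028,"tz":0,"rx":0,"ry":0,"rz":0},{"tx":0,"ty":0,"tz":0,"rx":0,"ry":0,"rz":0}]'; python3 st.py; python3 go.py -41 0 54.5 33
```

```text
time: 7.8
position: [0.5047, 0.1092, 0.0549]
orientation: [-3.128, 0.566, 2.866]
force: [-6.1, -17.5, 2.3]
opening: 0.36
grip_force: 62.0
press frame [-31.8   1.   54.9] z [ 0.536 -0.013 -0.844] y [ 0.006  1.    -0.011] lean 32.4 j [ 0.07 -0.81 -1.1   0.75 -0.2   0.3 ] v 0.009 F [ -6.1 -17.5   2.3] op 30.7 62.0 T 7.8 world [0.5047 0.1092 0.0549]
t [-0.18  0.03 -0.01] r [ 0.06 -0.09  0.04]
```

```bash
python3 -m crank '[{"tx":0,"ty":0,"tz":0,"rx":0,"ry":0,"rz":0},{"tx":0,"ty":0,"tz":0,"rx":0,"ry":0,"rz":0},{"tx":0,"ty":0,"tz":0,"rx":0,"ry":0,"rz":0}]' 50; python3 st.py; python3 go.py -37 0 54.5 18
```

```text
time: 8.1
position: [0.5056, 0.1122, 0.0552]
orientation: [-3.136, 0.566, 2.867]
force: [-0.2, 0.5, 0.1]
opening: 0.587
grip_force: 0.0
press frame [-31.8   4.2  55.2] z [ 0.536 -0.004 -0.844] y [ 0.     1.    -0.005] lean 32.4 j [ 0.07 -0.81 -1.1   0.74 -0.19  0.29] v 0.002 F [-0.2  0.5  0.1] op 50.1 0.0 T 8.1 world [0.5056 0.1122 0.0552]
t [-0.12 -0.05 -0.01] r [ 0.52  1.72 -0.  ]
```

```bash
python3 -m crank '[{"tx":0,"ty":-0.03,"tz":0,"rx":0.26,"ry":0.86,"rz":0},{"tx":-0.06,"ty":-0.03,"tz":0,"rx":0.26,"ry":0.86,"rz":0},{"tx":-0.06,"ty":0.01,"tz":0,"rx":0,"ry":0,"rz":0},{"tx":0,"ty":0,"tz":0,"rx":0,"ry":0,"rz":0}]'; python3 st.py; python3 go.py -36 0 54 18
```

```text
time: 8.5
position: [0.4993, 0.1094, 0.0546]
orientation: [-3.139, 0.324, 2.865]
force: [-0.3, 0.5, -0.2]
opening: 0.585
grip_force: 0.0
press frame [-37.1  -0.2  54.6] z [ 0.318 -0.002 -0.948] y [ 0.     1.    -0.002] lean 18.6 j [ 0.01 -0.51 -0.84  0.94 -0.09  0.27] v 0.074 F [-0.3  0.5 -0.2] op 50.0 0.0 T 8.5 world [0.4993 0.1094 0.0546]
t [ 0.02 -0.   -0.01] r [0.03 0.06 0.  ]
```

```bash
python3 -m crank '[{"tx":0.02,"ty":0,"tz":0,"rx":0,"ry":0,"rz":0},{"tx":0,"ty":0,"tz":0,"rx":0,"ry":0,"rz":0},{"tx":0,"ty":0,"tz":0,"rx":0,"ry":0,"rz":0},{"tx":0,"ty":0,"tz":0,"rx":0,"ry":0,"rz":0}]' 25 80; python3 -m crank '[{"tx":-0.154,"ty":0.044,"tz":0,"rx":0,"ry":0,"rz":0},{"tx":-0.154,"ty":0.044,"tz":0,"rx":0,"ry":0,"rz":0},{"tx":-0.154,"ty":0.044,"tz":0,"rx":0,"ry":0,"rz":0},{"tx":-0.154,"ty":0.044,"tz":0,"rx":0,"ry":0,"rz":0},{"tx":-0.154,"ty":0.044,"tz":0.02,"rx":0,"ry":0,"rz":0}]'; python3 st.py
python3 - <<'E'
from h import *
im,d,c=snap('wrist','w5.png'); W=cloud(d,c); np.save('w5.npy',W)
E
python3 - <<'E'
import numpy as np,cv2
W=np.load('w5.npy'); c=np.array([.535,.0995]);a=-.277;n=np.array([np.cos(a),np.sin(a)]);t=np.array([-n[1],n[0]])
q=(W[...,:2]-c)@np.stack([n,t],-1); Z=W[...,2]
k=(q[...,0]>-.12)&(q[...,0]<-.03)&(q[...,1]>.068)&(q[...,1]<.11)&(Z>.06)&(Z<.086); print('knob',np.percentile(np.c_[q,Z[...,None]][k] if 0 else np.concatenate([q[k],Z[k][:,None]],1),[2,50,98],axis=0).round(4))
W3=np.load('w3.npy');q3=(W3[...,:2]-c)@np.stack([n,t],-1);Z3=W3[...,2]
k=(q3[...,0]>-.12)&(q3[...,0]<-.03)&(q3[...,1]>.06)&(q3[...,1]<.12)&(Z3>.06)&(Z3<.09);print('knob w3',np.percentile(np.concatenate([q3[k],Z3[k][:,None]],1),[2,50,98],axis=0).round(4),k.sum())
k=(abs(q[...,0]+.06)<.06)&(abs(q[...,1])<.018)&(Z>.024)&(Z<.032); print('flange top',np.percentile(q[k],[1,99],axis=0).round(4),np.median(Z[k]))
E
```

```text
time: 8.9
position: [0.5005, 0.1098, 0.0561]
orientation: [-3.141, 0.326, 2.866]
force: [-6.1, 0.8, 6.6]
opening: 0.35
grip_force: 80.8
time: 9.4
position: [0.4611, 0.1207, 0.0561]
orientation: [-3.14, 0.324, 2.865]
force: [1.4, 0.1, -2.1]
opening: 0.348
grip_force: 80.1
press frame [-76.9   0.2  56.1] z [ 0.318 -0.001 -0.948] y [-0.     1.    -0.001] lean 18.5 j [ 0.04 -0.65 -0.93  0.99 -0.1   0.3 ] v 0.294 F [ 1.4  0.1 -2.1] op 29.8 80.1 T 9.4 world [0.4611 0.1207 0.0561]
knob [[-0.0894  0.0783  0.0605]
 [-0.087   0.082   0.0731]
 [-0.078   0.0914  0.0826]]
knob w3 [[-0.0888  0.0787  0.0613]
 [-0.0858  0.0819  0.0767]
 [-0.0746  0.0923  0.0831]] 166
flange top [[-0.0896 -0.0177]
 [-0.0736  0.0178]] 0.02796417549887164
```

```bash
python3 -m crank '[{"tx":0,"ty":0,"tz":0.4,"rx":0,"ry":0,"rz":0},{"tx":0,"ty":0,"tz":0.7,"rx":0,"ry":0,"rz":0},{"tx":0,"ty":0,"tz":0.7,"rx":0,"ry":0,"rz":0},{"tx":0.1,"ty":0.4,"tz":0,"rx":0,"ry":0,"rz":0},{"tx":0.2,"ty":0.55,"tz":0,"rx":0,"ry":0,"rz":0}]'; python3 -m crank '[{"tx":0.24,"ty":0.6,"tz":0,"rx":0,"ry":0,"rz":0},{"tx":0.24,"ty":0.6,"tz":0,"rx":0,"ry":0,"rz":0},{"tx":0.16,"ty":0.5,"tz":0,"rx":0,"ry":0,"rz":0},{"tx":0,"ty":0,"tz":-0.6,"rx":0,"ry":0,"rz":0},{"tx":0,"ty":0,"tz":-0.6,"rx":0,"ry":0,"rz":0}]';python3 -m crank '[{"tx":0,"ty":0,"tz":-0.4,"rx":0,"ry":0,"rz":0},{"tx":0,"ty":0,"tz":0,"rx":0,"ry":0,"rz":0},{"tx":0,"ty":0,"tz":0,"rx":0,"ry":0,"rz":0}]'; python3 st.py
python3 - <<'E'
from h import *
im,d,c=snap('wrist','w6.png'); W=cloud(d,c); np.save('w6.npy',W)
r=imaging.outline_of('wrist','old_die')
for x in r[:2]: print(x['score'],x['point'],np.nanpercentile(W[x['region']],[2,50,98],axis=0).round(3).tolist())
E
```

```text
time: 9.95
position: [0.4764, 0.168, 0.1464]
orientation: [-3.14, 0.323, 2.864]
force: [-0.1, -0.5, -6.2]
opening: 0.353
grip_force: 80.6
time: 10.45
position: [0.5078, 0.2538, 0.0843]
orientation: [-3.139, 0.322, 2.867]
force: [0.9, -1.4, -6.3]
opening: 0.348
grip_force: 81.0
time: 10.75
position: [0.508, 0.2527, 0.0655]
orientation: [-3.139, 0.322, 2.866]
force: [0.3, 0.1, -5.3]
opening: 0.351
grip_force: 81.1
press frame [-67.9 140.   65.5] z [ 0.316 -0.002 -0.949] y [-0.     1.    -0.003] lean 18.4 j [ 0.32 -0.24 -0.6   0.94 -0.18  0.58] v 0.037 F [ 0.3  0.1 -5.3] op 30.0 81.1 T 10.75 world [0.508  0.2527 0.0655]
0.9 [256.4, 249.9] [[0.493, 0.233, 0.031], [0.507, 0.252, 0.056], [0.545, 0.274, 0.065]]
```

View pics/w6.png

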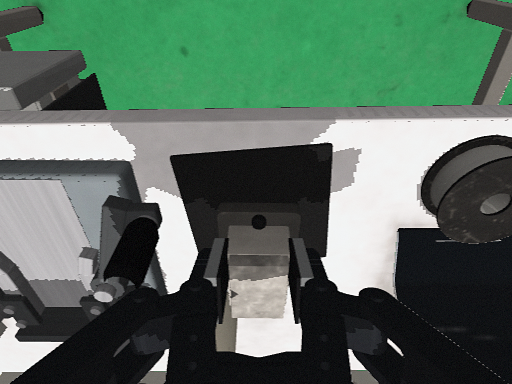

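The die is held upright over the mat, with its bottom about 26 mm above it. Lowering and releasing.

```bash
python3 -m crank '[{"tx":0,"ty":0,"tz":-0.3,"rx":0,"ry":0,"rz":0},{"tx":0,"ty":0,"tz":-0.16,"rx":0,"ry":0,"rz":0},{"tx":0,"ty":0,"tz":-0.03,"rx":0,"ry":0,"rz":0},{"tx":0,"ty":0,"tz":-0.03,"rx":0,"ry":0,"rz":0},{"tx":0,"ty":0,"tz":0,"rx":0,"ry":0,"rz":0}]'; python3 st.py
```

```text
time: 11.35
position: [0.5092, 0.2532, 0.0407]
orientation: [-3.141, 0.324, 2.865]
force: [-1.7, 2.0, -7.0]
opening: 0.352
grip_force: 81.2
press frame [-66.8 140.8  40.7] z [ 0.319 -0.001 -0.948] y [-0.     1.    -0.001] lean 18.6 j [ 0.32 -0.21 -0.63  0.89 -0.18  0.58] v 0.002 F [-1.7  2.  -7. ] op 30.0 81.2 T 11.35 world [0.5092 0.2532 0.0407]
```

```bash
python3 -m crank '[{"tx":0,"ty":0,"tz":-0.03,"rx":0,"ry":0,"rz":0},{"tx":0,"ty":0,"tz":0,"rx":0,"ry":0,"rz":0}]'; python3 st.py; python3 -m crank '[{"tx":0,"ty":0,"tz":0,"rx":0,"ry":0,"rz":0},{"tx":0,"ty":0,"tz":0,"rx":0,"ry":0,"rz":0},{"tx":0,"ty":0,"tz":0,"rx":0,"ry":0,"rz":0}]' 50; python3 st.py
```

```text
time: 11.55
position: [0.5097, 0.2533, 0.0401]
orientation: [-3.141, 0.326, 2.865]
force: [-5.4, 3.9, 0.6]
opening: 0.346
grip_force: 81.8
press frame [-66.4 141.1  40.1] z [ 0.32  -0.    -0.947] y [-0.     1.    -0.001] lean 18.7 j [ 0.32 -0.21 -0.63  0.88 -0.18  0.58] v 0.002 F [-5.4  3.9  0.6] op 29.6 81.8 T 11.55 world [0.5097 0.2533 0.0401]
time: 11.85
position: [0.5107, 0.2532, 0.0406]
orientation: [-3.141, 0.327, 2.865]
force: [0.6, 1.4, 0.3]
opening: 0.583
grip_force: 0.0
press frame [-65.5 141.2  40.6] z [ 0.322 -0.    -0.947] y [-0.  1. -0.] lean 18.8 j [ 0.32 -0.21 -0.63  0.88 -0.18  0.58] v 0.004 F [0.6 1.4 0.3] op 49.8 0.0 T 11.85 world [0.5107 0.2532 0.0406]
```

```bash
python3 -m crank '[{"tx":-0.31,"ty":0.09,"tz":0.9,"rx":0,"ry":0,"rz":0},{"tx":-0.31,"ty":0.09,"tz":0.9,"rx":0,"ry":0,"rz":0},{"tx":0,"ty":0,"tz":0.9,"rx":0.21,"ry":0.75,"rz":0},{"tx":0,"ty":0,"tz":0.9,"rx":0.21,"ry":0.75,"rz":0},{"tx":0,"ty":0,"tz":0.9,"rx":0.21,"ry":0.75,"rz":0}]'
python3 - <<'E'
from h import *
im,d,c=snap('wrist'); W=cloud(d,c); Z=W[...,2]
for x in imaging.outline_of('wrist','old_die')[:2]:
    m=x['region']; print(x['score'],x['point'])
    for lo,hi in((.034,.045),(.008,.016)):
        q=m&(Z>lo)&(Z<hi); print(q.sum(),cv2.minAreaRect((W[q][:,:2]*1000).astype(np.float32)),np.median(Z[q]))
E
python3 st.py
```

```text
time: 12.35
position: [0.4787, 0.262, 0.2653]
orientation: [-3.141, 0.005, 2.866]
force: [1.4, 0.7, 0.2]
opening: 0.586
grip_force: 0.0
0.67 [258.3, 193.8]
816 ((527.8099975585938, 249.04971313476562), (27.9266414642334, 44.705780029296875), 73.74911499023438) 0.03913791817726672
582 ((527.6183471679688, 249.55731201171875), (43.423675537109375, 61.93565368652344), 73.28491973876953) 0.011946119306683461
press frame [-94.  141.8 269.1] z [ 0.011  0.002 -1.   ] y [0.002 1.    0.002] lean 0.6 j [ 0.26 -0.06 -0.03  1.59 -0.    0.54] v 0.202 F [ 0.6 -0.3 -0.2] op 50.0 0.0 T 12.45 world [0.4834 0.2616 0.2691]
```

Old die stands upright (top z 39 mm) at (0.528, 0.249), within 2 mm of the mat's centre. Now flying to the new die.

```bash
python3 -m crank '[{"tx":0,"ty":0,"tz":0.97,"rx":0,"ry":0,"rz":-0.9},{"tx":0,"ty":0,"tz":0.97,"rx":0,"ry":0,"rz":-0.9},{"tx":0,"ty":0,"tz":0.97,"rx":0,"ry":0,"rz":-0.9},{"tx":0,"ty":0,"tz":0.97,"rx":0,"ry":0,"rz":-0.9}]' 60; python3 -m crank '[{"tx":0.15,"ty":-0.97,"tz":0,"rx":0,"ry":0,"rz":-0.85},{"tx":0.15,"ty":-0.97,"tz":0,"rx":0,"ry":0,"rz":-0.85},{"tx":0.15,"ty":-0.97,"tz":0,"rx":0,"ry":0,"rz":-0.85},{"tx":0.15,"ty":-0.97,"tz":0,"rx":0,"ry":0,"rz":-0.85},{"tx":0.15,"ty":-0.97,"tz":0,"rx":0,"ry":0,"rz":-0.85}]';  python3 -m crank '[{"tx":0.15,"ty":-0.97,"tz":0,"rx":0,"ry":0,"rz":-0.85},{"tx":0.15,"ty":-0.97,"tz":0,"rx":0,"ry":0,"rz":-0.85},{"tx":0.15,"ty":-0.97,"tz":0,"rx":0,"ry":0,"rz":-0.85},{"tx":0.15,"ty":-0.97,"tz":0,"rx":0,"ry":0,"rz":-0.85},{"tx":0.15,"ty":-0.97,"tz":0,"rx":0,"ry":0,"rz":-0.85}]'; python3 -m crank '[{"tx":0.1,"ty":-0.97,"tz":0,"rx":0,"ry":0,"rz":-0.85},{"tx":0,"ty":0,"tz":0,"rx":0,"ry":0,"rz":0}]'; python3 st.py
cat > gw.py <<'E'
from go import *
v=[float(q) for q in sys.argv[1:]]  # world x y z mm, yaw deg (vertical)
p,r=pose(); w=R.from_euler('xyz',[np.pi,0,np.radians(v[3])])
print('t',((np.array(v[:3])/1e3-p)/.05).round(2),'r',((w*r.inv()).as_rotvec(degrees=True)/8).round(2))
E
python3 gw.py 579 -278.4 29 59.7
```

```text
time: 12.85
position: [0.4783, 0.2616, 0.4577]
orientation: [-3.14, 0.006, 2.357]
force: [0.7, 0.1, 0.3]
opening: 0.703
grip_force: 0.0
time: 13.35
position: [0.5159, 0.0172, 0.4558]
orientation: [-3.14, 0.006, 1.765]
force: [1.0, -0.9, -0.3]
opening: 0.702
grip_force: 0.0
time: 13.85
position: [0.5532, -0.2256, 0.4559]
orientation: [-3.141, 0.006, 1.171]
force: [1.7, 0.4, 1.4]
opening: 0.705
grip_force: 0.0
time: 14.05
position: [0.5583, -0.2781, 0.4514]
orientation: [-3.135, 0.006, 1.048]
force: [-0.2, -0.1, -0.9]
opening: 0.703
grip_force: 0.0
press frame [ 125.7 -356.9  451.4] z [-0.008 -0.004 -1.   ] y [ 0.97  -0.243 -0.006] lean -0.4 j [-0.67  0.4   0.82  2.   -0.01  1.43] v 0.088 F [-0.2 -0.1 -0.9] op 60.0 0.0 T 14.05 world [ 0.5583 -0.2781  0.4514]
t [ 0.41 -0.01 -8.45] r [ 0.01 -0.06 -0.04]
```

```bash
python3 - <<'E'
from h import *
im,d,c=snap('wrist'); W=cloud(d,c)
for nm,W in(('now',W),('w1',np.load('w1.npy'))):
    r=R.from_euler('z',59.7,degrees=True).as_matrix()[:2,:2]
    q=(W[...,:2]-[.579,-.2784])@r; k=(W[...,2]>.05)&(W[...,2]<.40)&(np.hypot(q[...,0],q[...,1])<.16); k&= W[...,2]<(pose()[0][2]-.03 if nm=='now' else .22)
    # report nearest by sector
    ang=np.degrees(np.arctan2(q[...,1],q[...,0]))
    for s in range(-180,180,30):
        m=k&(ang>=s)&(ang<s+30)
        if m.sum()>5: i=np.argsort(np.hypot(*q[m].T))[len(q[m])//50]; print(nm,s,m.sum(),(q[m][i]*1000).round(),W[m][i].round(3))
E
python3 - <<'E'
from h import *
W=cloud(*(lambda s:(s[1],s[2]))(snap('wrist'))); Z=W[...,2]
for x in imaging.outline_of('wrist','new_die')[:2]:
    m=x['region']; print(x['score'],x['point'])
    for lo,hi in((.03,.04),(.004,.012)):
        q=m&(Z>lo)&(Z<hi); print(q.sum(),cv2.minAreaRect((W[q][:,:2]*1000).astype(np.float32)),np.median(Z[q]))
E
```

```text
now -30 294 [124.  -4.] [ 0.646 -0.173  0.117]
now 0 50 [78. 43.] [ 0.581 -0.19   0.182]
now 30 6238 [63. 65.] [ 0.555 -0.191  0.078]
now 60 2687 [48. 92.] [ 0.524 -0.19   0.104]
now 90 1336 [-24. 121.] [ 0.463 -0.238  0.139]
now 120 824 [-67. 114.] [ 0.447 -0.279  0.171]
w1 0 208 [77. 44.] [ 0.58  -0.19   0.184]
w1 30 7004 [47. 67.] [ 0.545 -0.204  0.094]
w1 60 5942 [42. 86.] [ 0.526 -0.199  0.102]
w1 90 4093 [-28. 120.] [ 0.461 -0.242  0.143]
w1 120 2195 [-69. 114.] [ 0.446 -0.281  0.1  ]
0.84 [272.7, 128.8]
424 ((576.802734375, -284.06732177734375), (43.4000244140625, 27.91149139404297), 60.546714782714844) 0.035084719224792116
275 ((577.025146484375, -284.1739501953125), (61.136192321777344, 42.23860168457031), 60.398460388183594) 0.007923049153828243
```

```bash
python3 gw.py 578 -281.5 29 60; python3 -m crank '[{"tx":0.39,"ty":-0.07,"tz":-0.9,"rx":0.01,"ry":-0.06,"rz":0},{"tx":0,"ty":0,"tz":-0.9,"rx":0,"ry":0,"rz":0},{"tx":0,"ty":0,"tz":-0.9,"rx":0,"ry":0,"rz":0},{"tx":0,"ty":0,"tz":-0.9,"rx":0,"ry":0,"rz":0},{"tx":0,"ty":0,"tz":-0.9,"rx":0,"ry":0,"rz":0}]'; python3 -m crank '[{"tx":0,"ty":0,"tz":-0.9,"rx":0,"ry":0,"rz":0},{"tx":0,"ty":0,"tz":-0.9,"rx":0,"ry":0,"rz":0},{"tx":0,"ty":0,"tz":-0.5,"rx":0,"ry":0,"rz":0},{"tx":0,"ty":0,"tz":0,"rx":0,"ry":0,"rz":0}]'; python3 gw.py 578 -281.5 29 60
```

```text
t [ 0.4  -0.2  -8.53] r [ 0.02 -0.03 -0.07]
time: 14.7
position: [0.578, -0.2732, 0.2302]
orientation: [3.135, -0.0, 1.06]
force: [1.0, -0.5, -0.3]
opening: 0.706
grip_force: 0.0
time: 15.1
position: [0.5761, -0.2721, 0.1122]
orientation: [-3.141, -0.001, 1.06]
force: [0.3, 0.0, -0.7]
opening: 0.702
grip_force: 0.0
t [ 0.04 -0.19 -1.66] r [-0.01 -0.   -0.09]
```

```bash
python3 -m crank '[{"tx":0.04,"ty":-0.19,"tz":-0.6,"rx":0,"ry":0,"rz":-0.09},{"tx":0,"ty":0,"tz":-0.6,"rx":0,"ry":0,"rz":0},{"tx":0,"ty":0,"tz":-0.3,"rx":0,"ry":0,"rz":0},{"tx":0,"ty":0,"tz":-0.13,"rx":0,"ry":0,"rz":0},{"tx":0,"ty":0,"tz":0,"rx":0,"ry":0,"rz":0}]'; python3 gw.py 578 -281.5 29 60;python3 -m crank '[{"tx":0,"ty":0,"tz":0,"rx":0,"ry":0,"rz":0},{"tx":0,"ty":0,"tz":0,"rx":0,"ry":0,"rz":0},{"tx":0,"ty":0,"tz":0,"rx":0,"ry":0,"rz":0},{"tx":0,"ty":0,"tz":0,"rx":0,"ry":0,"rz":0}]' 25 80;python3 gw.py 578 -281.5 29 60
```

```text
time: 15.6
position: [0.5802, -0.2843, 0.0348]
orientation: [3.137, -0.001, 1.046]
force: [-0.6, 0.1, 0.1]
opening: 0.705
grip_force: 0.0
t [-0.04  0.06 -0.12] r [0.01 0.03 0.01]
time: 16.0
position: [0.5806, -0.285, 0.036]
orientation: [3.135, -0.001, 1.045]
force: [-1.7, 1.4, 7.6]
opening: 0.355
grip_force: 81.4
t [-0.05  0.07 -0.14] r [0.02 0.04 0.02]
```

```bash
python3 -m crank '[{"tx":0,"ty":0,"tz":0.5,"rx":0,"ry":0,"rz":0},{"tx":0,"ty":0,"tz":0.95,"rx":0,"ry":0,"rz":0},{"tx":0,"ty":0,"tz":0.95,"rx":0,"ry":0,"rz":0},{"tx":0,"ty":0,"tz":0.95,"rx":0,"ry":0,"rz":0},{"tx":0,"ty":0,"tz":0.95,"rx":0,"ry":0,"rz":0}]'; python3 -m crank '[{"tx":0,"ty":0,"tz":0.95,"rx":0,"ry":0,"rz":0},{"tx":0,"ty":0,"tz":0.95,"rx":0,"ry":0,"rz":0},{"tx":0,"ty":0,"tz":0.95,"rx":0,"ry":0,"rz":0},{"tx":0,"ty":0,"tz":0.95,"rx":0,"ry":0,"rz":0},{"tx":0,"ty":0,"tz":0.3,"rx":0,"ry":0,"rz":0}]'; python3 st.py
```

```text
time: 16.5
position: [0.5795, -0.2843, 0.251]
orientation: [3.137, -0.001, 1.045]
force: [1.3, -1.5, -4.2]
opening: 0.351
grip_force: 80.7
time: 17.0
position: [0.58, -0.2847, 0.4529]
orientation: [3.132, -0.0, 1.045]
force: [0.3, 0.3, -4.3]
opening: 0.353
grip_force: 80.8
press frame [ 148.3 -357.3  452.9] z [ 0.01  -0.002 -1.   ] y [ 0.969 -0.246  0.01 ] lean 0.6 j [-0.66  0.47  0.92  2.01  0.    1.44] v 0.711 F [ 0.3  0.3 -4.3] op 30.1 80.8 T 17.0 world [ 0.58   -0.2847  0.4529]
```

```bash
python3 -m crank '[{"tx":-0.26,"ty":0.9,"tz":0.1,"rx":0,"ry":0,"rz":1},{"tx":-0.26,"ty":0.9,"tz":0,"rx":0,"ry":0,"rz":1},{"tx":-0.26,"ty":0.9,"tz":0,"rx":0,"ry":0,"rz":1},{"tx":-0.26,"ty":0.9,"tz":0,"rx":0,"ry":0,"rz":1},{"tx":-0.26,"ty":0.9,"tz":0,"rx":0,"ry":0,"rz":1}]'; python3 -m crank '[{"tx":-0.26,"ty":0.9,"tz":0,"rx":0,"ry":0,"rz":1},{"tx":-0.26,"ty":0.9,"tz":0,"rx":0,"ry":0,"rz":1},{"tx":-0.26,"ty":0.9,"tz":0,"rx":0,"ry":0,"rz":1},{"tx":-0.26,"ty":0.9,"tz":0,"rx":0,"ry":0,"rz":1},{"tx":0,"ty":0,"tz":-0.6,"rx":0,"ry":0,"rz":1}]';  python3 -m crank '[{"tx":0,"ty":0,"tz":-0.95,"rx":0,"ry":0,"rz":1},{"tx":0,"ty":0,"tz":-0.95,"rx":0,"ry":0,"rz":1},{"tx":0,"ty":0,"tz":-0.95,"rx":0,"ry":0,"rz":1},{"tx":0,"ty":0,"tz":-0.95,"rx":0,"ry":0,"rz":0},{"tx":0,"ty":0,"tz":0,"rx":0,"ry":0,"rz":0}]';python3 st.py; python3 go.py -75 0 100 0
```

```text
time: 17.5
position: [0.5142, -0.0581, 0.453]
orientation: [3.137, -0.001, 1.748]
force: [1.7, 1.4, -3.6]
opening: 0.348
grip_force: 80.7
time: 18.0
position: [0.4619, 0.1248, 0.4269]
orientation: [3.132, 0.004, 2.452]
force: [0.8, -0.8, -3.8]
opening: 0.352
grip_force: 80.9
time: 18.5
position: [0.4587, 0.1203, 0.2251]
orientation: [3.141, -0.013, 2.86]
force: [-1.8, 0.6, -4.6]
opening: 0.35
grip_force: 80.8
press frame [-79.1  -0.8 225.1] z [-0.013  0.001 -1.   ] y [0.005 1.    0.001] lean -0.8 j [-0.02 -0.27 -0.3   1.55  0.    0.26] v 0.191 F [-1.8  0.6 -4.6] op 29.9 80.8 T 18.5 world [0.4587 0.1203 0.2251]
t [ 0.08 -0.01 -2.5 ] r [-0.03 -0.09  0.03]
```

```bash
python3 -m crank '[{"tx":0.08,"ty":-0.01,"tz":-0.9,"rx":-0.03,"ry":-0.09,"rz":0.03},{"tx":0,"ty":0,"tz":-0.9,"rx":0,"ry":0,"rz":0},{"tx":0,"ty":0,"tz":-0.9,"rx":0,"ry":0,"rz":0},{"tx":0,"ty":0,"tz":-0.2,"rx":0,"ry":0,"rz":0},{"tx":0,"ty":0,"tz":0,"rx":0,"ry":0,"rz":0}]';python3 st.py
python3 - <<'E'
from h import *
from go import c as pc,n,t
im,d,c=snap('wrist','w7.png'); W=cloud(d,c); Z=W[...,2]; q=np.stack([(W[...,:2]-pc)@n[:2],(W[...,:2]-pc)@t[:2]],-1)
z0=pose()[0][2]
for x in imaging.outline_of('wrist','new_die')[:1]:
    m=x['region']; print(x['score'],x['point'],np.nanpercentile(Z[m],[2,50,98])-z0)
    k=m&(Z<z0-.02); u=q[k]; print(np.percentile(u,[1,99],axis=0).round(4))
    # front edge line
    e=[(v,np.percentile(u[abs(u[:,1]-v)<.002,0],3)) for v in np.arange(-.018,.0181,.003) if (abs(u[:,1]-v)<.002).sum()>5]; e=np.array(e); print('front slope',np.polyfit(e[:,0],e[:,1],1))
E
```

```text
time: 19.0
position: [0.4675, 0.1197, 0.0891]
orientation: [3.138, 0.012, 2.864]
force: [0.2, -0.1, -3.4]
opening: 0.353
grip_force: 80.8
press frame [-70.5   0.9  89.1] z [ 0.012  0.003 -1.   ] y [0.001 1.    0.003] lean 0.7 j [-0.02 -0.25 -0.53  1.28  0.    0.26] v 0.053 F [ 0.2 -0.1 -3.4] op 30.1 80.8 T 19.0 world [0.4675 0.1197 0.0891]
0.6 [260.3, 240.2] [-0.03407164 -0.00312376 -0.00140113]
[[-0.099  -0.0199]
 [-0.0745  0.0233]]
front slope [-0.00295845 -0.09883939]
```

View pics/w7.png

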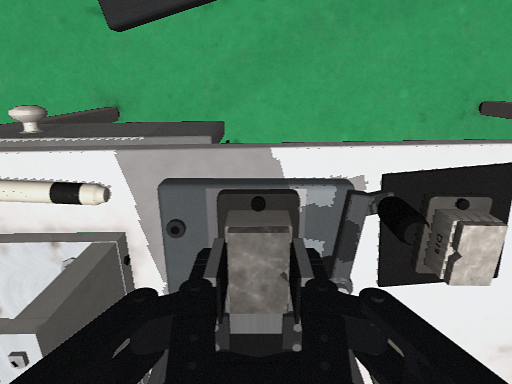

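```bash
python3 go.py -70.5 -0.8 57.5 0; python3 -m crank '[{"tx":0,"ty":-0.03,"tz":-0.3,"rx":0,"ry":0.04,"rz":0},{"tx":0,"ty":0,"tz":-0.26,"rx":0.02,"ry":0.04,"rz":0},{"tx":0,"ty":0,"tz":0,"rx":0,"ry":0,"rz":0},{"tx":0,"ty":0,"tz":0,"rx":0,"ry":0,"rz":0}]';python3 st.py;python3 go.py -60.5 -0.8 57.5 0
```

```text
t [-0.05 -0.03 -0.68] r [0.   0.12 0.  ]
time: 19.5
position: [0.4667, 0.1182, 0.0593]
orientation: [3.139, -0.0, 2.864]
force: [-0.4, -0.1, -4.3]
opening: 0.351
grip_force: 80.8
press frame [-70.8  -0.7  59.3] z [-0.     0.003 -1.   ] y [0.001 1.    0.003] lean -0.0 j [-0.03 -0.21 -0.55  1.23  0.    0.25] v 0.012 F [-0.4 -0.1 -4.3] op 30.0 80.8 T 19.5 world [0.4667 0.1182 0.0593]
t [ 0.2  -0.06 -0.04] r [-0.02  0.    0.  ]
```

```bash
python3 -m crank '[{"tx":0.1,"ty":-0.03,"tz":-0.02,"rx":-0.02,"ry":0,"rz":0},{"tx":0.1,"ty":-0.03,"tz":-0.02,"rx":0,"ry":0,"rz":0},{"tx":0,"ty":0,"tz":-0.02,"rx":0,"ry":0,"rz":0},{"tx":0,"ty":0,"tz":0,"rx":0,"ry":0,"rz":0}]';python3 st.py; python3 -m crank '[{"tx":0,"ty":0,"tz":-0.02,"rx":0,"ry":0,"rz":0},{"tx":0,"ty":0,"tz":0,"rx":0,"ry":0,"rz":0}]';python3 st.py
```

```text
time: 19.9
position: [0.4772, 0.1151, 0.0567]
orientation: [3.141, 0.001, 2.864]
force: [0.6, -0.3, -5.0]
opening: 0.353
grip_force: 81.0
press frame [-59.8  -0.8  56.7] z [ 0.001  0.    -1.   ] y [0.001 1.    0.   ] lean 0.1 j [-0.03 -0.18 -0.53  1.22 -0.    0.25] v 0.008 F [ 0.6 -0.3 -5. ] op 30.2 81.0 T 19.9 world [0.4772 0.1151 0.0567]
time: 20.1
position: [0.4772, 0.1152, 0.056]
orientation: [3.141, 0.002, 2.864]
force: [0.3, -0.9, -1.8]
opening: 0.354
grip_force: 81.2
press frame [-59.8  -0.7  56. ] z [ 0.002  0.    -1.   ] y [0. 1. 0.] lean 0.1 j [-0.03 -0.18 -0.53  1.22 -0.    0.25] v 0.002 F [ 0.3 -0.9 -1.8] op 30.2 81.2 T 20.1 world [0.4772 0.1152 0.056 ]
```

```bash
python3 -m crank '[{"tx":0,"ty":0,"tz":0,"rx":0,"ry":0,"rz":0},{"tx":0,"ty":0,"tz":0,"rx":0,"ry":0,"rz":0},{"tx":0,"ty":0,"tz":0.04,"rx":0,"ry":0,"rz":0},{"tx":-0.16,"ty":0.05,"tz":0,"rx":-0.21,"ry":-0.74,"rz":0},{"tx":-0.16,"ty":0.05,"tz":0,"rx":-0.21,"ry":-0.74,"rz":0}]' 50; python3 -m crank '[{"tx":0,"ty":0,"tz":-0.04,"rx":-0.21,"ry":-0.74,"rz":0},{"tx":0,"ty":0,"tz":-0.03,"rx":0,"ry":0,"rz":0},{"tx":0,"ty":0,"tz":0,"rx":0,"ry":0,"rz":0}]';python3 st.py;python3 go.py -76 0 54.5 18.5
cat > dz.py <<'E'
from h import *
from go import c as pc,n,t
im,d,c=snap('wrist'); W=cloud(d,c); Z=W[...,2]; q=np.stack([(W[...,:2]-pc)@n[:2],(W[...,:2]-pc)@t[:2]],-1)
k=(q[...,0]>-.12)&(q[...,0]<-.005)&(abs(q[...,1])<.03)&(abs(Z-.028)<.0025)
u=q[k]; v=u[u[:,0]<np.percentile(u[:,0],2)+.006]; print('flange front/y',np.percentile(u[:,0],1).round(4),np.percentile(v[:,1],[2,98]).round(4))
e=np.array([(y,np.percentile(u[abs(u[:,1]-y)<.002,0],3)) for y in np.arange(-.016,.0161,.004) if (abs(u[:,1]-y)<.002).sum()>4]); print('slope',np.polyfit(e[:,0],e[:,1],1)[0].round(4))
k=(q[...,0]>-.1)&(q[...,0]<.03)&(abs(q[...,1])<.03)&(abs(Z-.055)<.0025); print('block top',np.percentile(q[k],[2,98],axis=0).round(4).tolist(),np.median(Z[k]).round(4))
E
python3 dz.py
```

```text
time: 20.6
position: [0.4622, 0.1197, 0.0574]
orientation: [-3.141, 0.207, 2.863]
force: [-0.7, 0.4, 1.6]
opening: 0.585
grip_force: 0.0
time: 20.9
position: [0.4621, 0.1201, 0.0552]
orientation: [3.141, 0.313, 2.865]
force: [0.1, -0.0, 0.3]
opening: 0.584
grip_force: 0.0
press frame [-75.8  -0.1  55.2] z [ 0.308  0.001 -0.952] y [-0.     1.     0.001] lean 17.9 j [ 0.04 -0.64 -0.91  0.99 -0.09  0.3 ] v 0.076 F [ 0.1 -0.   0.3] op 49.9 0.0 T 20.9 world [0.4621 0.1201 0.0552]
t [-0.    0.   -0.01] r [-0.03 -0.07 -0.  ]
flange front/y -0.089 [-0.0206  0.0205]
slope -0.0035
block top [[-0.0872, -0.0248], [-0.0374, 0.0259]] 0.0551
```

```bash
python3 -m crank '[{"tx":0,"ty":0,"tz":0,"rx":0,"ry":0,"rz":0},{"tx":0,"ty":0,"tz":0,"rx":0,"ry":0,"rz":0},{"tx":0,"ty":0,"tz":0,"rx":0,"ry":0,"rz":0}]' 25 50; python3 -m crank '[{"tx":0.1,"ty":-0.028,"tz":0,"rx":0,"ry":0,"rz":0},{"tx":0.1,"ty":-0.028,"tz":0,"rx":0,"ry":0,"rz":0},{"tx":0.1,"ty":-0.028,"tz":0,"rx":0,"ry":0,"rz":0},{"tx":0.1,"ty":-0.028,"tz":0,"rx":0,"ry":0,"rz":0}]';python3 st.py
```

```text
time: 21.25
position: [0.4633, 0.1195, 0.0557]
orientation: [3.141, 0.313, 2.863]
force: [-1.7, -1.4, 4.9]
opening: 0.364
grip_force: 50.8
time: 21.65
position: [0.4829, 0.1144, 0.0557]
orientation: [3.141, 0.312, 2.864]
force: [-9.9, 3.2, 12.5]
opening: 0.357
grip_force: 51.7
press frame [-54.1   0.1  55.7] z [ 0.307  0.001 -0.952] y [0.    1.    0.001] lean 17.9 j [ 0.02 -0.56 -0.86  0.97 -0.09  0.29] v 0.182 F [-9.9  3.2 12.5] op 30.5 51.7 T 21.65 world [0.4829 0.1144 0.0557]
```

```bash
python3 -m crank '[{"tx":0.1,"ty":-0.028,"tz":0.01,"rx":0,"ry":0,"rz":0},{"tx":0.1,"ty":-0.028,"tz":0,"rx":0,"ry":0,"rz":0},{"tx":0.1,"ty":-0.028,"tz":0,"rx":0,"ry":0,"rz":0},{"tx":0,"ty":0,"tz":0,"rx":0,"ry":0,"rz":0}]';python3 st.py;python3 dz.py
```

```text
time: 22.05
position: [0.4984, 0.1098, 0.0557]
orientation: [3.141, 0.313, 2.864]
force: [2.8, -0.3, 1.0]
opening: 0.358
grip_force: 50.6
press frame [-38.   -0.1  55.7] z [ 0.308  0.    -0.952] y [0.001 1.    0.001] lean 17.9 j [ 0.01 -0.5  -0.83  0.95 -0.09  0.27] v 0.021 F [ 2.8 -0.3  1. ] op 30.5 50.6 T 22.05 world [0.4984 0.1098 0.0557]
flange front/y -0.0524 [-0.0196  0.0215]
slope -0.0001
block top [[-0.0494, -0.0229], [-0.0007, 0.0247]] 0.0551
```

```bash
python3 -m crank '[{"tx":0,"ty":0,"tz":0,"rx":0,"ry":0,"rz":0},{"tx":0,"ty":0,"tz":0,"rx":0,"ry":0,"rz":0},{"tx":0,"ty":0,"tz":0,"rx":-0.24,"ry":-0.86,"rz":0},{"tx":0,"ty":0,"tz":0,"rx":0,"ry":0,"rz":0}]' 50; python3 st.py; python3 -m crank '[{"tx":0,"ty":0,"tz":0,"rx":0,"ry":0,"rz":0},{"tx":0,"ty":0,"tz":0,"rx":0,"ry":0,"rz":0},{"tx":0,"ty":0,"tz":0,"rx":0,"ry":0,"rz":0}]' 25 50; python3 -m crank '[{"tx":0.1,"ty":-0.028,"tz":0,"rx":0,"ry":0,"rz":0},{"tx":0.11,"ty":-0.03,"tz":0,"rx":0,"ry":0,"rz":0},{"tx":0,"ty":0,"tz":0,"rx":0,"ry":0,"rz":0}]';python3 st.py;python3 dz.py
```

```text
time: 22.5
position: [0.4921, 0.1106, 0.05]
orientation: [-3.14, 0.423, 2.866]
force: [-0.1, 0.6, -1.3]
opening: 0.584
grip_force: 0.0
press frame [-44.3  -1.   50. ] z [ 0.411 -0.001 -0.912] y [-0.001  1.    -0.001] lean 24.3 j [ 0.04 -0.67 -0.98  0.86 -0.13  0.28] v 0.167 F [-0.1  0.6 -1.3] op 49.9 0.0 T 22.5 world [0.4921 0.1106 0.05  ]
time: 22.8
position: [0.498, 0.1101, 0.0566]
orientation: [3.14, 0.428, 2.864]
force: [-4.6, 0.9, 4.8]
opening: 0.357
grip_force: 53.4
time: 23.1
position: [0.5091, 0.1069, 0.0566]
orientation: [3.14, 0.43, 2.863]
force: [2.6, -0.1, 0.8]
opening: 0.358
grip_force: 52.7
press frame [-26.9   0.1  56.6] z [ 0.417  0.001 -0.909] y [0.001 1.    0.001] lean 24.6 j [ 0.02 -0.62 -0.93  0.84 -0.12  0.28] v 0.022 F [ 2.6 -0.1  0.8] op 30.6 52.7 T 23.1 world [0.5091 0.1069 0.0566]
flange front/y -0.0407 [-0.0287  0.0286]
slope 0.0042
block top [[-0.0386, -0.0235], [0.0107, 0.0255]] 0.0551
```

```bash
python3 -m crank '[{"tx":0,"ty":0,"tz":0,"rx":0,"ry":0,"rz":0},{"tx":0,"ty":0,"tz":0,"rx":0,"ry":0,"rz":0},{"tx":0,"ty":0,"tz":0,"rx":-0.28,"ry":-0.98,"rz":0},{"tx":0,"ty":0,"tz":0,"rx":0,"ry":0,"rz":0},{"tx":0,"ty":0,"tz":0,"rx":0,"ry":0,"rz":0}]' 50; python3 st.py;python3 go.py -26.5 0 55.5 33
```

```text
time: 23.65
position: [0.5086, 0.1084, 0.0562]
orientation: [-3.141, 0.547, 2.866]
force: [0.8, 0.2, 1.6]
opening: 0.584
grip_force: 0.0
press frame [-27.8   1.4  56.2] z [ 0.521 -0.    -0.854] y [-0.001  1.    -0.   ] lean 31.4 j [ 0.05 -0.78 -1.07  0.75 -0.17  0.28] v 0.085 F [0.8 0.2 1.6] op 49.8 0.0 T 23.65 world [0.5086 0.1084 0.0562]
t [ 0.02 -0.03 -0.01] r [-0.05 -0.2  -0.  ]
```

```bash
python3 -m crank '[{"tx":0.02,"ty":-0.02,"tz":-0.01,"rx":-0.04,"ry":-0.15,"rz":0},{"tx":0,"ty":0,"tz":0,"rx":0,"ry":0,"rz":0},{"tx":0,"ty":0,"tz":0,"rx":0,"ry":0,"rz":0},{"tx":0,"ty":0,"tz":0,"rx":0,"ry":0,"rz":0}]' 25 50; python3 -m crank '[{"tx":0.08,"ty":-0.022,"tz":0,"rx":0,"ry":0,"rz":0},{"tx":0.06,"ty":-0.017,"tz":0,"rx":0,"ry":0,"rz":0},{"tx":0.02,"ty":-0.006,"tz":0,"rx":0,"ry":0,"rz":0},{"tx":0.01,"ty":-0.003,"tz":0,"rx":0,"ry":0,"rz":0}]';python3 st.py;python3 dz.py
```

```text
time: 24.05
position: [0.5121, 0.1065, 0.0581]
orientation: [-3.14, 0.572, 2.863]
force: [-4.5, -4.1, 6.6]
opening: 0.359
grip_force: 49.9
time: 24.45
position: [0.5202, 0.1041, 0.0581]
orientation: [-3.139, 0.571, 2.864]
force: [-14.7, -2.8, 14.3]
opening: 0.359
grip_force: 51.4
press frame [-15.5   0.4  58.1] z [ 0.54  -0.003 -0.841] y [ 0.002  1.    -0.002] lean 32.7 j [ 0.05 -0.76 -1.07  0.72 -0.18  0.28] v 0.017 F [-14.7  -2.8  14.3] op 30.6 51.4 T 24.45 world [0.5202 0.1041 0.0581]
flange front/y -0.0359 [-0.0294  0.0294]
slope 0.0035
block top [[-0.0275, -0.0239], [0.0195, 0.0263]] 0.0551
```

```bash
sed -i 's/abs(q\[...,1\])<.03)&(abs(Z-.028)/abs(q[...,1])<.018)\&(abs(Z-.028)/' dz.py; sed -i 's/abs(q\[...,1\])<.03)&(abs(Z-.055)/abs(q[...,1])<.012)\&(abs(Z-.055)/' dz.py; python3 dz.py; python3 -m crank '[{"tx":0.03,"ty":-0.008,"tz":0,"rx":0,"ry":0,"rz":0},{"tx":0.03,"ty":-0.008,"tz":0,"rx":0,"ry":0,"rz":0},{"tx":0,"ty":0,"tz":0,"rx":0,"ry":0,"rz":0}]';python3 st.py;python3 dz.py
```

```text
flange front/y -0.0327 [-0.0172  0.0174]
slope 0.0016
block top [[-0.0235, -0.0115], [0.02, 0.0115]] 0.0552
time: 24.85
position: [0.522, 0.1036, 0.058]
orientation: [-3.138, 0.568, 2.865]
force: [-39.8, 0.6, 31.5]
opening: 0.363
grip_force: 55.3
press frame [-13.7   0.4  58. ] z [ 0.538 -0.004 -0.843] y [ 0.002  1.    -0.003] lean 32.6 j [ 0.05 -0.75 -1.06  0.72 -0.17  0.27] v 0.004 F [-39.8   0.6  31.5] op 31.0 55.3 T 24.85 world [0.522  0.1036 0.058 ]
flange front/y -0.0318 [-0.0173  0.0173]
slope -0.0025
block top [[-0.0226, -0.0115], [0.0196, 0.0115]] 0.0552
```

```bash
python3 -m crank '[{"tx":0,"ty":0,"tz":0,"rx":0,"ry":0,"rz":0},{"tx":0,"ty":0,"tz":0,"rx":0,"ry":0,"rz":0}]' 50; python3 dz.py; python3 -m crank '[{"tx":-0.21,"ty":0.06,"tz":0.34,"rx":0,"ry":0,"rz":0},{"tx":-0.21,"ty":0.06,"tz":0.34,"rx":0,"ry":0,"rz":0},{"tx":-0.38,"ty":0.11,"tz":0.4,"rx":0.27,"ry":0.96,"rz":0},{"tx":-0.38,"ty":0.11,"tz":0.4,"rx":0.27,"ry":0.96,"rz":0},{"tx":0,"ty":0,"tz":0,"rx":0,"ry":0,"rz":0}]';python3 st.py;python3 dz.py
```

```text
time: 25.1
position: [0.5228, 0.1041, 0.0568]
orientation: [-3.141, 0.57, 2.864]
force: [-0.1, 0.1, -0.1]
opening: 0.591
grip_force: 0.0
flange front/y -0.0318 [-0.0173  0.0172]
slope 0.0003
block top [[-0.0227, -0.0115], [0.02, 0.0115]] 0.0552
time: 25.65
position: [0.4693, 0.1229, 0.1333]
orientation: [-3.138, 0.287, 2.864]
force: [0.6, -0.7, 0.3]
opening: 0.589
grip_force: 0.0
press frame [-69.6   4.5 133.3] z [ 0.283 -0.004 -0.959] y [ 0.002  1.    -0.003] lean 16.4 j [ 0.04 -0.6  -0.74  1.16 -0.09  0.31] v 0.155 F [ 0.6 -0.7  0.3] op 50.3 0.0 T 25.65 world [0.4693 0.1229 0.1333]
flange front/y -0.0316 [-0.0173  0.017 ]
slope 0.0012
block top [[-0.0223, -0.0115], [0.0208, 0.0116]] 0.0552
```

```bash
python3 go.py -81.5 85.5 120 17
python3 - <<'E'
import numpy as np
a=-.277
prev=None
for th in [108.3,96,84,72,60,48,36,24,12,0,-2]:
    v=np.radians(255.5-th); p=np.array([-29.5+62*np.cos(v),52+62*np.sin(v)])
    w=np.array([np.cos(a)*p[0]-np.sin(a)*p[1],np.sin(a)*p[0]+np.cos(a)*p[1]])
    print(th,p.round(1),((w-prev)/50).round(3) if prev is not None else ''); prev=w
E
```

```text
t [ 0.22  1.63 -0.22] r [ 0.01 -0.06  0.01]
108.3 [-81.6  85.6] 
96 [-87.6  73.7] [-0.18  -0.196]
84 [-90.8  61.2] [-0.131 -0.224]
72 [-91.4  48.2] [-0.082 -0.246]
60 [-89.2  35.4] [-0.029 -0.258]
48 [-84.5  23.4] [ 0.025 -0.258]
36 [-77.3  12.6] [ 0.079 -0.247]
24 [-68.1   3.5] [ 0.128 -0.225]
12 [-57.2  -3.5] [ 0.172 -0.194]
0 [-45.  -8.] [ 0.209 -0.154]
-2 [-42.9  -8.5] [ 0.038 -0.021]
```

```bash
python3 -m crank '[{"tx":0.1,"ty":0.8,"tz":0,"rx":0,"ry":-0.06,"rz":0},{"tx":0.12,"ty":0.83,"tz":-0.2,"rx":0,"ry":0,"rz":0},{"tx":0,"ty":0,"tz":0,"rx":0,"ry":0,"rz":0},{"tx":0,"ty":0,"tz":0,"rx":0,"ry":0,"rz":0}]' 36 20; python3 st.py
python3 - <<'E'
from h import *
from go import c as pc,n,t
im,d,c=snap('wrist','w8.png'); W=cloud(d,c); Z=W[...,2]; q=np.stack([(W[...,:2]-pc)@n[:2],(W[...,:2]-pc)@t[:2]],-1)
k=(abs(q[...,0]+.082)<.025)&(abs(q[...,1]-.085)<.025)&(Z>.078)&(Z<.087); print(k.sum(),np.percentile(q[k],[2,50,98],axis=0).round(4))
E
python3 go.py -81.5 85.5 72 17
```

```text
time: 26.1
position: [0.477, 0.2051, 0.1173]
orientation: [-3.138, 0.295, 2.867]
force: [0.0, -0.8, 0.3]
opening: 0.425
grip_force: 0.0
press frame [-84.6  85.7 117.3] z [ 0.29  -0.003 -0.957] y [-0.001  1.    -0.003] lean 16.9 j [ 0.24 -0.44 -0.66  1.09 -0.15  0.49] v 0.038 F [ 0.  -0.8  0.3] op 36.3 0.0 T 26.1 world [0.477  0.2051 0.1173]
263 [[-0.0947  0.0685]
 [-0.0923  0.0759]
 [-0.085   0.0828]]
t [ 0.05 -0.01 -0.92] r [ 0.02 -0.01  0.  ]
```

View pics/w8.png

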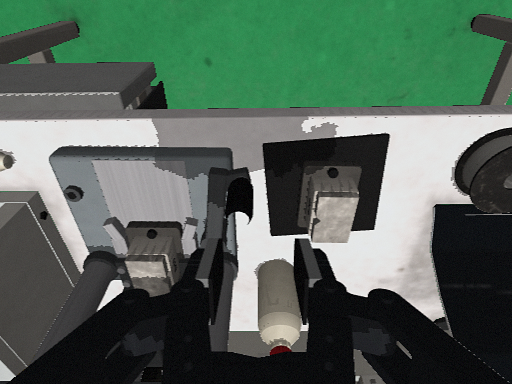

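The seated die, old die on its mat and oil bottle are undisturbed. The keeper was nudged a little: its knob is now at press (−87, 75.7) mm, radius 62 mm, opening about 98°. Re-aiming and gripping the knob.

```bash
python3 go.py -86.8 75.7 72 17;  python3 -m crank '[{"tx":-0.1,"ty":-0.18,"tz":-0.3,"rx":0,"ry":0,"rz":0},{"tx":0,"ty":0,"tz":-0.4,"rx":0,"ry":0,"rz":0},{"tx":0,"ty":0,"tz":-0.18,"rx":0,"ry":0,"rz":0},{"tx":0,"ty":0,"tz":0,"rx":0,"ry":0,"rz":0}]'; python3 st.py; python3 -m crank '[{"tx":0,"ty":0,"tz":0,"rx":0,"ry":0,"rz":0},{"tx":0,"ty":0,"tz":0,"rx":0,"ry":0,"rz":0},{"tx":0,"ty":0,"tz":0,"rx":0,"ry":0,"rz":0},{"tx":0,"ty":0,"tz":0,"rx":0,"ry":0,"rz":0}]' 8 20; python3 st.py
```

```text
t [-0.1  -0.17 -0.92] r [ 0.02 -0.01  0.  ]
time: 26.55
position: [0.4722, 0.1946, 0.0738]
orientation: [-3.138, 0.295, 2.863]
force: [-0.5, -0.4, 0.1]
opening: 0.423
grip_force: 0.0
press frame [-86.4  74.3  73.8] z [ 0.29  -0.003 -0.957] y [ 0.002  1.    -0.003] lean 16.9 j [ 0.21 -0.44 -0.74  1.01 -0.14  0.48] v 0.042 F [-0.5 -0.4  0.1] op 36.1 0.0 T 26.55 world [0.4722 0.1946 0.0738]
time: 26.95
position: [0.4737, 0.1956, 0.0761]
orientation: [-3.14, 0.298, 2.864]
force: [-0.4, -1.3, 4.2]
opening: 0.179
grip_force: 20.8
press frame [-85.2  75.7  76.1] z [ 0.293 -0.002 -0.956] y [ 0.001  1.    -0.002] lean 17.1 j [ 0.22 -0.44 -0.74  1.01 -0.14  0.48] v 0.003 F [-0.4 -1.3  4.2] op 15.3 20.8 T 26.95 world [0.4737 0.1956 0.0761]
```

```bash
python3 -m crank '[{"tx":-0.15,"ty":-0.25,"tz":0,"rx":0,"ry":0,"rz":0},{"tx":-0.08,"ty":-0.246,"tz":0,"rx":0,"ry":0,"rz":0},{"tx":-0.029,"ty":-0.258,"tz":0,"rx":0,"ry":0,"rz":0},{"tx":0.025,"ty":-0.258,"tz":0,"rx":0,"ry":0,"rz":0}]'; python3 st.py; python3 -m crank '[{"tx":0.079,"ty":-0.247,"tz":0,"rx":0,"ry":0,"rz":0},{"tx":0.128,"ty":-0.225,"tz":0,"rx":0,"ry":0,"rz":0},{"tx":0.172,"ty":-0.194,"tz":0,"rx":0,"ry":0,"rz":0},{"tx":0,"ty":0,"tz":0,"rx":0,"ry":0,"rz":0}]'; python3 st.py; python3 go.py -45 -8 76 17
```

```text
time: 27.35
position: [0.4614, 0.1456, 0.0757]
orientation: [-3.142, 0.296, 2.866]
force: [-1.0, 3.3, 2.2]
opening: 0.178
grip_force: 21.0
press frame [-83.4  24.2  75.7] z [ 0.292  0.    -0.956] y [-0.001  1.    -0.   ] lean 17.0 j [ 0.1  -0.59 -0.84  1.04 -0.11  0.36] v 0.329 F [-1.   3.3  2.2] op 15.2 21.0 T 27.35 world [0.4614 0.1456 0.0757]
time: 27.75
position: [0.4817, 0.1108, 0.0756]
orientation: [-3.14, 0.297, 2.863]
force: [3.2, 1.8, 4.2]
opening: 0.18
grip_force: 21.4
press frame [-54.3  -3.7  75.6] z [ 0.293 -0.002 -0.956] y [ 0.002  1.    -0.002] lean 17.0 j [ 0.01 -0.56 -0.82  1.02 -0.09  0.28] v 0.033 F [3.2 1.8 4.2] op 15.4 21.4 T 27.75 world [0.4817 0.1108 0.0756]
t [ 0.16 -0.13  0.01] r [0.01 0.   0.02]
```

```bash
python3 -m crank '[{"tx":0.09,"ty":-0.07,"tz":0,"rx":0,"ry":0,"rz":0},{"tx":0.09,"ty":-0.06,"tz":0,"rx":0,"ry":0,"rz":0},{"tx":0.06,"ty":-0.02,"tz":0,"rx":0,"ry":0,"rz":0},{"tx":0.04,"ty":-0.01,"tz":0,"rx":0,"ry":0,"rz":0},{"tx":0,"ty":0,"tz":0,"rx":0,"ry":0,"rz":0}]'; python3 st.py
cat > kn.py <<'E'
from h import *
from go import c as pc,n,t
im,d,c=snap('wrist','w9.png'); W=cloud(d,c); Z=W[...,2]; q=np.stack([(W[...,:2]-pc)@n[:2],(W[...,:2]-pc)@t[:2]],-1)
k=(q[...,0]>-.09)&(q[...,0]<-.03)&(abs(q[...,1]+.008)<.02)&(Z>.055)&(Z<.086); print('knob',k.sum(),np.percentile(q[k],[2,50,98],axis=0).round(4).tolist())
k=(abs(Z-.047)<.002)&(q[...,0]>-.08)&(q[...,0]<-.015)&(q[...,1]>-.012)&(q[...,1]<.045)
e=np.array([(y,*np.percentile(q[k&(abs(q[...,1]-y)<.0015)][:,0],[3,97])) for y in np.arange(0.004,.045,.003) if (k&(abs(q[...,1]-y)<.0015)).sum()>5]); print('bar',e.round(4).tolist()); print(np.polyfit(e[:,0],e[:,1],1),np.polyfit(e[:,0],e[:,2],1))
E
python3 kn.py
```

```text
time: 28.25
position: [0.4943, 0.1023, 0.0755]
orientation: [-3.135, 0.296, 2.864]
force: [-4.6, -6.4, 8.4]
opening: 0.18
grip_force: 22.2
press frame [-39.9  -8.4  75.5] z [ 0.292 -0.006 -0.956] y [ 0.003  1.    -0.006] lean 17.0 j [-0.01 -0.52 -0.8   1.01 -0.08  0.26] v 0.006 F [-4.6 -6.4  8.4] op 15.4 22.2 T 28.25 world [0.4943 0.1023 0.0755]
knob 3250 [[-0.0542, -0.0269], [-0.0505, -0.0078], [-0.042, 0.011]]
bar [[0.004, -0.0364, -0.0345], [0.007, -0.0359, -0.033], [0.01, -0.0358, -0.0277], [0.013, -0.0361, -0.0274], [0.016, -0.0358, -0.025], [0.019, -0.0357, -0.0243], [0.022, -0.036, -0.0245], [0.025, -0.0357, -0.0242], [0.028, -0.0355, -0.0242], [0.031, -0.0357, -0.0242], [0.034, -0.0353, -0.0247], [0.037, -0.0357, -0.0242], [0.04, -0.036, -0.0242], [0.043, -0.0357, -0.0242]]
[ 0.01080141 -0.03606718] [ 0.2097532  -0.03109191]
```

```bash
python3 -m crank '[{"tx":0,"ty":0,"tz":0,"rx":0,"ry":0,"rz":0},{"tx":0,"ty":0,"tz":0,"rx":0,"ry":0,"rz":0},{"tx":0,"ty":0,"tz":0,"rx":0,"ry":0,"rz":0}]' 32; python3 st.py; python3 -m crank '[{"tx":-0.15,"ty":0.04,"tz":0.48,"rx":0,"ry":0,"rz":0},{"tx":-0.15,"ty":0.04,"tz":0.48,"rx":0,"ry":0,"rz":0},{"tx":-0.5,"ty":0.14,"tz":0.8,"rx":0,"ry":0,"rz":0},{"tx":-0.3,"ty":0.08,"tz":0.8,"rx":0,"ry":0,"rz":0},{"tx":0,"ty":0,"tz":0,"rx":0,"ry":0,"rz":0}]'; python3 st.py; python3 kn.py; python3 dz.py
```

```text
time: 28.6
position: [0.4938, 0.1037, 0.0744]
orientation: [-3.139, 0.295, 2.864]
force: [-1.2, -0.1, 0.2]
opening: 0.372
grip_force: 0.0
press frame [-40.8  -7.2  74.4] z [ 0.291 -0.003 -0.957] y [ 0.001  1.    -0.003] lean 16.9 j [-0.01 -0.52 -0.8   1.01 -0.08  0.26] v 0.002 F [-1.2 -0.1  0.2] op 31.8 0.0 T 28.6 world [0.4938 0.1037 0.0744]
time: 29.1
position: [0.4402, 0.1193, 0.2092]
orientation: [3.141, 0.304, 2.865]
force: [0.1, 0.2, -0.3]
opening: 0.377
grip_force: 0.0
press frame [-96.6  -6.8 209.2] z [ 0.299  0.    -0.954] y [-0.  1.  0.] lean 17.4 j [ 0.04 -0.73 -0.69  1.32 -0.09  0.3 ] v 0.088 F [ 0.1  0.2 -0.3] op 32.2 0.0 T 29.1 world [0.4402 0.1193 0.2092]
knob 340 [[-0.0535, -0.0152], [-0.0512, -0.0072], [-0.0447, 0.0002]]
bar [[0.004, -0.0352, -0.0217], [0.007, -0.0349, -0.0215], [0.01, -0.0353, -0.0217], [0.013, -0.036, -0.0213], [0.016, -0.0357, -0.0169], [0.019, -0.0353, -0.0245], [0.022, -0.0357, -0.0251], [0.025, -0.0357, -0.0245], [0.028, -0.0352, -0.0245], [0.031, -0.0355, -0.0247], [0.034, -0.0357, -0.025], [0.037, -0.0356, -0.025], [0.04, -0.0351, -0.0248], [0.043, -0.0353, -0.025]]
[-0.00256601 -0.03539195] [-0.12689192 -0.02030964]
flange front/y -0.0317 [-0.0173  0.0175]
slope -0.0157
block top [[-0.0518, -0.0118], [0.0203, 0.0114]] 0.0552
```

View pics/w9.png

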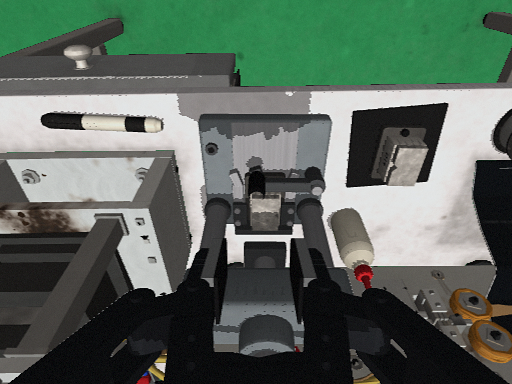

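The keeper lies square across the die front with its knob at (258, 182). The new die is home, the old die stands on the mat at (400, 155), and the gripper is clear. Handing in.

```bash
python3 -m crank '[{"tx":0,"ty":0,"tz":0,"rx":0,"ry":0,"rz":0},{"tx":0,"ty":0,"tz":0,"rx":0,"ry":0,"rz":0}]'; python3 -c "
from plant import env
print(env.close_job())"
```

```text
time: 29.4
position: [0.4387, 0.1185, 0.2012]
orientation: [-3.138, 0.293, 2.864]
force: [-0.7, -0.4, -0.1]
opening: 0.373
grip_force: 0.0
the job is handed in; nothing more can be done
None
```

I handed the job in at 29.4 s: the old die stands on the mat about 2 mm from its centre, the new die is home against the stop within about 1 mm, and the keeper is shut across it to within about 0.02 rad; `close_job` returned no verdict.

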